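# Dry-stack a knife handle, pressing each layer flat

## Robot

A 6-joint arm with a two-finger parallel gripper is mounted at the origin on the work surface. World frame = base frame: x ahead of the robot, y to its left, z up, the work surface at z = 0. Lengths are in m, angles in degrees, forces in N, time in s.
With the tool pointing down it reaches from about 0.325 to 0.85 m from the base axis. Payload 4.4 kg.
Tool frame: the origin (TCP) lies on the centre line of the jaws, within the pads' length; the fingertips stand 19 mm ahead of it and the grasp point (between the pads) is the TCP (ctrl.tip_reach is the distance from the TCP to the fingertips, in m); z points along the fingers, y is the line along which they close (so a half turn about z gives the same grasp; the last joint's range is limited). The gripper opens to 94 mm and grips with 3 to 60 N. Pads are 16 mm wide; open, the fingers measure 119 mm over their backs; the gripper's body (75 mm by 177 mm) begins 78 mm behind the grasp point.
Start: joints at [61.335, 11.837, 88.321, -0, 79.842, -8.623], TCP at [0.197, 0.54, 0.224] pointing down, gripper open.
Joint ranges: [-156.59, 156.59], [-49.26, 127.26], [12.9, 141.05], [-63.56, 243.56], [4.71, 150.69], [-161.64, 161.64]. Speed limits (degrees/s): [159.86, 159.86, 180, 180, 180, 180].

## Interface

Orientations are given as a 3x3 rotation matrix whose columns are the frame's x, y, z axes.
In Python, from cell import sensors, optics, sign_off, ctrl gives the robot as it stands.
- The arm moves only by the tool apply_moves, never from a script. Its argument "increments" is text: rows parted by semicolons, each of 6 numbers parted by spaces: the shift along the tool's x, y, z in units of 15 cm (1.0 is 15 cm), then the turn, a rotation vector about the tool's x, y, z in units of 30 degrees (1.0 is 30 degrees). A call has 1 to 20 rows; each row is the pose to reach, as a shift and turn from the pose commanded when the call began, along the tool's axes at that moment; what a row does not reach only later rows make up. A row lasts 1/10 s, in which the tool goes at most 50 mm and 8.59 degrees, less where a joint would pass 70% of its speed; a pose out of reach is approached as far as the arm can. A call with a number of a shift or a turn outside -1 to 1 is refused whole. A call with a gripper value outside its range is refused whole. "grip" is the closure in counts, from 0 (fully open) to 255 (shut), set as the call begins (left out, the last holds). The fingers move at their own pace and stop on an object; "force" is the grip in N (left out, the last holds). Time passes only in rows, so rows that repeat a pose let the fingers close. It gives the time, the measured TCP pose, the force, the opening and the grip force at its end, in the units of the state.
- sensors.sense(): the state, without advancing time (a new reading comes with each control period).
- optics.grab_frame(name): name is "scene" or "top" or "wrist"; returns a dict with "frame" (400x640x3 uint8, red, green, blue), "mtx" (3x3 intrinsics, pixels), "extrinsics" (4x4, takes a point from world to camera coordinates). Camera axes: x right, y down, z forward; pixel columns grow to the right and rows downward; lengths in m; the calibration is good to about 2 mm. The wrist camera is an equidistant fisheye: a pixel r from the principal point sees the ray r / f radians off the axis. A picture is of the moment at which its call begins. There is no depth.
- sign_off(): hands the job in; it is judged then, once.
The state is a dict: "clock": time; "q": joint angles; "qd": joint speeds; "joint_efforts": joint torques, N m; "tool_pos": TCP position; "eef_rot": TCP orientation; "wrist_force": force on the tool from outside, world axes, zero at the start; "wrist_torque": the same for the moment, N m; "grip_width": finger opening in m; "grasp_force": force on a finger pad.
Only numpy, scipy, OpenCV 4.12 (cv2) and the standard library are available. Lean on these libraries where they do the work, as an engineer would, in place of code of your own. Each camera call takes 0.05 s, during which the arm holds its last target. There are 200 camera calls.

## Task

Dry-fit the knife in the blue cradle: lay the steel knife blank on the wooden handle scale already in it, tang over the scale with their ends in line and the blade over the steel support, let go, and press the tang down firmly (about 12 N) for a moment to feel that it lies flat. Only then add the loose handle scale from the rack (if it helps, lean it on the sloping rest and take it again by its long edges): lay it on the tang flat face down and rounded face up, squarely over the tang, let go, and press it down firmly in the same way. Set everything down gently without slamming, and leave the other things on the bench where they are.

Things in the scene. Friction and masses are not known exactly. Their poses are not given: they have to be found in the camera images.
- cradle: fixed cradle, blue base plate 250 x 85 x 12 mm. Origin on the bench under the middle of the dark wooden lower scale in it; x runs along the knife from handle to blade, z up. The lower scale is 120 (x) x 36 (y) mm, its flat top 40 mm above the bench. Beside it both sides are free for fingers from x = -41 to 75 mm.
- seat (a point): centre of the lower scale's flat top, 40 mm above the cradle's origin. The blank's origin belongs here, the loose scale's origin 6 mm above.
- support (a point): centre of the top of the cradle's steel blade support, 45 x 24 mm, 100 mm along x from the cradle's origin and 40 mm above the bench.
- posts (a point): point midway between the cradle's two front brass guide posts (x = 80 mm); a second pair stands at x = -46 mm. Posts are 10 mm thick at y = +-27 mm, 44 mm free between the two of a pair, with round tops 54 mm above the bench. A layer caught on a post is not flat.
- riser: fixed light wooden riser, base 120 x 60 x 8 mm with a bar 100 x 22 mm on it, top 30 mm above the bench, both centred 15 mm along x from its origin (on the bench). The blank starts lying along it with its sides overhanging the bar by about 7 mm.
- blank: loose steel knife blank, 200 mm long, 6 mm thick, about 0.27 kg, two dark pin holes in the tang. Origin at the centre of the tang's underside; x points to the blade, z up. Tang 120 (x) x 36 (y) mm, centred on the origin; blade 34 mm wide, from x = 60 to 140 mm. Centre of mass near x = 30 mm. Either face may end on top.
- blank_tip (a point): the blade's point, 140 mm along x from the blank's origin.
- rack: fixed wooden rack, base 90 x 150 x 12 mm, origin on the bench under its centre. At y = +-48 mm stand slots, each 22 mm long and 21 mm wide (x), floor 20 mm and tops 46 mm above the bench; the middle 70 mm between them is open. The loose scale starts in them on edge, along the rack's y, loosely, perhaps leaning a few degrees.
- scale: loose dark wooden handle scale, 120 (x) x 36 (y) x 16 mm, about 0.09 kg. Origin at the centre of its flat face; z out of the rounded face. The 10 mm next to the flat face are 36 mm wide, then bevels to a face 24 mm wide with two brass pin heads. In the rack z is level towards the robot, y up, origin 38 mm above the bench.
- rest: fixed rest, red base 100 x 150 x 12 mm, origin on the bench under its centre, x away from the robot, y along it. Two plywood cheeks at y = +-48 mm, 24 mm wide, with 45 degree slopes rising to +x, so facing the robot; the middle 72 mm between them is open for fingers. A toe, 16 mm out from the slope, stops a scale's lower long edge at the foot.
- rest_seat (a point): middle of the plane of the rest's slopes, 73 mm above the bench, 18 mm up the slope from the toes (the slopes end 24 mm further up). A scale lying flat face against the slopes, lower long edge on the toes, has its origin here, its length along the rest's y, rounded face up and towards the robot.
- screwdriver: bystander: screwdriver with a blue handle, lying; origin under its middle part. It is not part of the job.
- hammer: bystander: hammer, lying. It is not part of the job.
- file: bystander: flat file with a wooden handle, 300 mm long. It is not part of the job.
- sanding_block: bystander: wooden sanding block 110 x 60 x 34 mm with a red sole. It is not part of the job.
- glue_bottle: bystander: closed yellow bottle, 130 mm high. It is not part of the job.
- pin_cup: bystander: aluminium cup, 70 mm high. It is not part of the job.
- offcut: bystander: light wooden offcut 150 x 45 x 20 mm. It is not part of the job.
There are look-alikes about, which are no part of the job. There is more than one size of the blank; the job needs the larger. Of the things that look like the scale, the larger one is meant.

How it is judged:
By the outcome, as a careful person would: the job done as asked, in the order asked, and still so for the second after the job is handed in, with the robot touching nothing.
It also fails if it takes over 72 s, if anything falls off the work surface, if the arm or the gripper's body presses on something with over 40 N, if the wrist force passes 120 N, or if a joint passes its speed limit or range.

## Working session

There is one attempt and no reset: what is moved stays moved. The work goes in short steps, Python scripts to look and compute and a tool call to move; the robot and the scene stay as the last step left them, time stands still between calls to the robot, and variables do not carry over. Pictures are saved under pics/ and viewed, at most 10 in all, crops included, and the job is handed in when it is done.

Besides the shell and the picture viewer there is one more tool, called after ">>>" as a command line: name --argument value ..., lists and objects as JSON in quotes. apply_moves: Moves the arm, as the interface text tells. Its arguments: {"type":"object","properties":{"increments":{"type":"string"},"grip":{"type":"number"},"force":{"type":"number"}},"required":["increments"]}

```bash
ls; mkdir -p pics
cat > h.py <<'E'
import numpy as np, cv2
from cell import sensors, optics, sign_off, ctrl
def grab(n,save=None):
    d=optics.grab_frame(n); 
    if save: cv2.imwrite('pics/'+save,cv2.cvtColor(d['frame'],cv2.COLOR_RGB2BGR))
    return d
def ray(d,u,v,fish=False):
    K=d['mtx'];E=d['extrinsics']
    x=(u-K[0,2])/K[0,0];y=(v-K[1,2])/K[1,1]
    if fish:
        r=np.hypot(x,y);s=np.sin(r)/r if r>1e-9 else 1
        c=np.array([x*s,y*s,np.cos(r)])
    else: c=np.array([x,y,1.])
    R=E[:3,:3]
    return -R.T@E[:3,3], R.T@c
def onz(d,u,v,z,fish=False):
    o,r=ray(d,u,v,fish); return o+r*(z-o[2])/r[2]
def proj(d,p,fish=False):
    K=d['mtx'];E=d['extrinsics']
    c=E[:3,:3]@np.asarray(p)+E[:3,3]
    if fish:
        h=np.hypot(c[0],c[1]);t=np.arctan2(h,c[2]);k=t/h if h>1e-9 else 0
        x,y=c[0]*k,c[1]*k
    else: x,y=c[:2]/c[2]
    return np.array([K[0,0]*x+K[0,2],K[1,1]*y+K[1,2]])
E
python3 - <<'E'
from h import *
np.set_printoptions(precision=4,suppress=True)
for n in ('scene','top','wrist'):
    d=grab(n,n+'0.png'); print(n,d['mtx'].tolist(),d['extrinsics'].tolist())
s=sensors.sense();print(s)
E
```

```text
pics
scene [[487.7366266215916, 0.0, 326.55520174417217], [0.0, 487.7366266215916, 202.4809017783833], [0.0, 0.0, 1.0]] [[0.0388727189624023, 0.9992420538090296, 0.00205660399260847, -0.0015852379474651345], [0.810991977924976, -0.030346853126276063, -0.5842696982102251, -0.4173207771496962], [-0.5837644417586647, 0.02438004111654763, -0.8115569543373713, 1.7219083511459172], [0.0, 0.0, 0.0, 1.0]]
top [[459.37664357868283, 0.0, 321.14109218335653], [0.0, 459.37664357868283, 200.7462419524388], [0.0, 0.0, 1.0]] [[0.025311476078029086, -0.9996755826321219, 0.0028387792938798597, -0.039146186572741784], [-0.9860897177053273, -0.02543392534017544, -0.1642564582523879, 0.5786763925176289], [0.1642753719051624, 0.0013582823411874255, -0.9864135832674354, 1.5177098151697193], [0.0, 0.0, 0.0, 1.0]]
wrist [[309.70691628693146, 0.0, 318.02529532754545], [0.0, 309.70691628693146, 201.64768033593057], [0.0, 0.0, 1.0]] [[0.341939982743731, 0.939720174664578, -0.0017439981635139863, -0.5740069823912645], [0.9122370779775841, -0.3314928854230087, 0.24069894157816535, -0.027098858230053577], [0.22561152843801666, -0.08389553171835436, -0.9705982577738117, 0.39017273039385514], [0.0, 0.0, 0.0, 1.0]]
{'clock': 0.15, 'q': array([61.3329, 11.8771, 88.3833, -0.0017, 79.8423, -8.6255]), 'qd': array([ 0.0286, -0.2588, -0.1869,  0.0494, -0.0403,  0.0381]), 'joint_efforts': array([  0.0007, -37.1313, -28.1811,   0.07  ,   0.0327,  -0.0001]), 'tool_pos': array([0.1968, 0.5396, 0.2235]), 'eef_rot': array([[-0.9394,  0.3427, -0.0008],
       [ 0.3427,  0.9394, -0.0016],
       [ 0.0002, -0.0018, -1.    ]]), 'wrist_force': array([-0.0074, -0.3414,  0.2795]), 'wrist_torque': array([0.0262, 0.0302, 0.0485]), 'grasp_force': 0.0, 'grip_width': 0.09414006097667937}
```

View pics/top0.png

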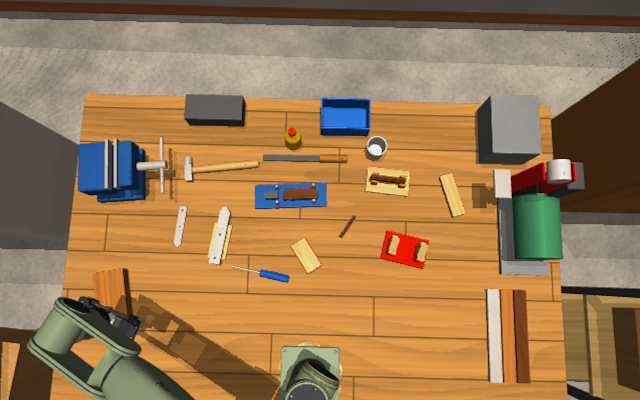

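View pics/scene0.png

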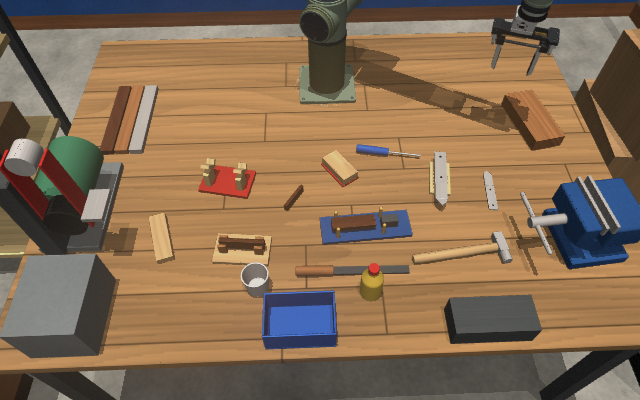

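Top view: candidates for the blank are the large one on the riser at (219,235) and the small one lying on the bench at (180,225). For the scale, they are the one in the rack at (388,180) and the small brown piece at (347,226). The larger ones fit the description (riser and rack). I'll check this in one crop and get coarse positions.

Run:
```python
from h import *
np.set_printoptions(precision=4,suppress=True)
d=grab('top'); f=cv2.cvtColor(d['frame'],cv2.COLOR_RGB2BGR)
a=cv2.resize(f[170:270,165:265],(400,400),interpolation=cv2.INTER_CUBIC)
b=cv2.resize(f[165:265,340:440],(400,400),interpolation=cv2.INTER_CUBIC)
cv2.imwrite('pics/crop1.png',np.hstack([a,b]))
for n,(u,v,z) in dict(tip=(225,207,.036),tail=(214,263,.036),small_tip=(182,206,0),small_tail=(177,245,0),cr=(300,194,.04),sup=(271,195,.04),cl=(256,196,.012),crr=(326,194,.012),rackL=(371,179,.056),rackR=(406,182,.056),sc_small=(347,226,0),rest=(405,249,.05)).items(): print(n,onz(d,u,v,z))
hsv=cv2.cvtColor(f,cv2.COLOR_BGR2HSV)
for n,lo,hi,box,z in (('blue',(100,120,60),(125,255,255),(180,250,210,330),.012),('red',(0,200,150),(6,255,255),(225,375,275,435),.012)):
    m=cv2.inRange(hsv,lo,hi);mm=np.zeros_like(m)
    if n=='blue': y0,x0,y1,x1=180,250,210,330
    else: y0,x0,y1,x1=225,375,275,435
    mm[y0:y1,x0:x1]=m[y0:y1,x0:x1]
    bp=cv2.boxPoints(cv2.minAreaRect(cv2.findNonZero(mm)));P=np.array([onz(d,*p,z) for p in bp]);print(n,bp.tolist(),P[:,:2].tolist(),P.mean(0))
```

```text
tip [0.5513 0.3043 0.036 ]
tail [0.3604 0.3298 0.036 ]
small_tip [0.5562 0.4627 0.    ]
small_tail [0.4197 0.4697 0.    ]
cr [0.6024 0.0488 0.04  ]
sup [0.5964 0.1482 0.04  ]
cl [0.5964 0.2035 0.012 ]
crr [ 0.6098 -0.0407  0.012 ]
rackL [ 0.6579 -0.1928  0.056 ]
rackR [ 0.6505 -0.3124  0.056 ]
sc_small [ 0.5007 -0.1166  0.    ]
rest [ 0.4227 -0.3091  0.05  ]
blue [[254.56277465820312, 184.63221740722656], [324.9586486816406, 181.92469787597656], [325.8774108886719, 205.8124237060547], [255.48153686523438, 208.5199432373047]] [[0.6367098147700592, 0.21052191425955147], [0.6527918328969925, -0.03600569848241232], [0.5680196094963039, -0.04123560512166904], [0.5521965023294636, 0.20317301829439932]] [0.6024 0.0841 0.012 ]
red [[379.4703369140625, 257.84417724609375], [386.22344970703125, 230.08139038085938], [429.1944580078125, 240.53378295898438], [422.44134521484375, 268.29656982421875]] [[0.3928300881174437, -0.22860558618882298], [0.4886317637141401, -0.2514947270814141], [0.4563389307703034, -0.3994040564749145], [0.36118533927410357, -0.37513365100222973]] [ 0.4247 -0.3137  0.012 ]
```

View pics/crop1.png

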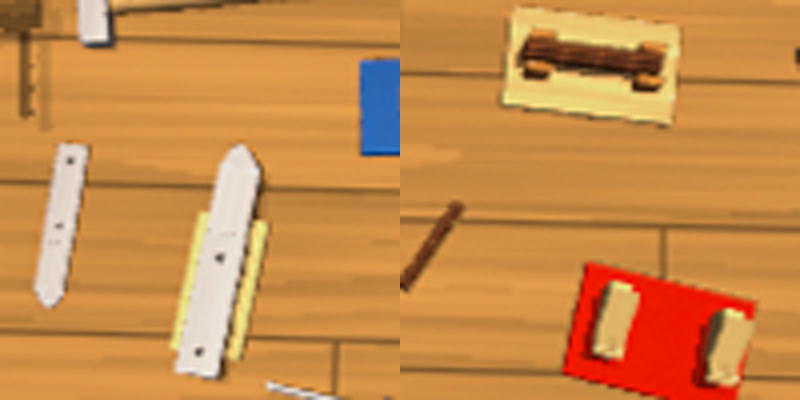

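The crop confirms the choice. The larger blank lies on the riser with its tip away from the robot (top 225,207) and tail at (214.8,263). The large scale is in the rack at about (389,179), with the rest below it at (405,249). Next is a planner helper that turns target poses into increments.

```bash
cat >> h.py <<'E'
from scipy.spatial.transform import Rotation as Ro
np.set_printoptions(precision=4,suppress=True)
def down(yaw):  # tool down, tool x at yaw deg
    c,s=np.cos(np.radians(yaw)),np.sin(np.radians(yaw)); return np.array([[c,s,0],[s,-c,0],[0,0,-1.]])
def plan(wps,p=None,R=None):
    "wps: (pos,R). prints per call row and rows needed, splitting into calls"
    s=sensors.sense()
    p=s['tool_pos'] if p is None else p; R=s['eef_rot'] if R is None else R
    for P,Q in wps:
        P=np.array(P,float); rv=Ro.from_matrix(Q@R.T).as_rotvec()
        n=max(1,int(np.ceil(max(np.abs(R.T@(P-p)).max()/.149,np.degrees(np.abs(R.T@rv).max())/29.8))))
        p0,R0=p,R
        for i in range(1,n+1):
            p1=p0+(P-p0)*i/n; R1=Ro.from_rotvec(rv*i/n).as_matrix()@R0
            a=R.T@(p1-p)/.15; b=np.degrees(Ro.from_matrix(R.T@R1).as_rotvec())/30
            k=max(np.linalg.norm(p1-p)/.05,np.linalg.norm(b)*30/8.59)
            print(' '.join('%.3f'%v for v in [*a,*b]),' rows>=%.1f'%k); p,R=p1,R1
        print('--')
E
python3 - <<'E'
from h import *
print([a for a in dir(ctrl) if a[0]!='_'], ctrl.tip_reach)
s=sensors.sense();d=grab('wrist');E=d['extrinsics']
R=s['eef_rot'];c=-E[:3,:3].T@E[:3,3]
print('cam in tool',R.T@(c-s['tool_pos']),'axes',(R.T@E[:3,:3].T))
plan([([.47,.31,.22],down(-7.6))])
E
```

```text
['IKError', 'tip_reach'] 0.019
cam in tool [ 0.068  -0.     -0.1608] axes [[ 0.0008 -0.9705 -0.241 ]
 [ 1.      0.0007  0.0005]
 [-0.0003 -0.241   0.9705]]
-0.373 -0.136 0.004 -0.000 0.000 0.931  rows>=3.3
-0.393 0.054 0.004 -0.000 0.000 0.931  rows>=3.3
-0.322 0.232 0.004 -0.000 0.000 0.931  rows>=3.3
-0.176 0.356 0.004 -0.000 0.000 0.931  rows>=3.3
0.011 0.396 0.004 -0.000 0.000 0.931  rows>=3.3
0.196 0.345 0.004 -0.000 0.000 0.931  rows>=3.3
--
```

>>> apply_moves --increments "-0.373 -0.136 0 0 0 0.931;-0.373 -0.136 0 0 0 0.931;-0.373 -0.136 0 0 0 0.931;-0.373 -0.136 0 0 0 0.931"

```text
clock: 0.65
tool_pos: [0.2432, 0.5013, 0.2243]
eef_rot: [[-0.666, 0.746, -0.0], [0.746, 0.666, -0.0], [-0.0, -0.0, -1.0]]
wrist_force: [-0.5, 0.7, 0.0]
grip_width: 0.0942
grasp_force: 0.0
```

>>> apply_moves --increments "-0.393 0.054 0 0 0 0.931;-0.393 0.054 0 0 0 0.931;-0.393 0.054 0 0 0 0.931;-0.393 0.054 0 0 0 0.931"

```text
clock: 1.05
tool_pos: [0.2886, 0.4629, 0.2243]
eef_rot: [[-0.239, 0.971, -0.0], [0.971, 0.239, -0.0], [-0.0, -0.0, -1.0]]
wrist_force: [-0.7, -0.0, -0.5]
grip_width: 0.094
grasp_force: 0.0
```

>>> apply_moves --increments "-0.322 0.232 0 0 0 0.931;-0.322 0.232 0 0 0 0.931;-0.322 0.232 0 0 0 0.931;-0.322 0.232 0 0 0 0.931"

```text
clock: 1.45
tool_pos: [0.3341, 0.4246, 0.2243]
eef_rot: [[0.244, 0.97, -0.0], [0.97, -0.244, -0.0], [-0.0, -0.0, -1.0]]
wrist_force: [0.7, -0.2, -0.2]
grip_width: 0.0939
grasp_force: 0.0
```

>>> apply_moves --increments "-0.176 0.356 0 0 0 0.931;-0.176 0.356 0 0 0 0.931;-0.176 0.356 0 0 0 0.931;-0.176 0.356 0 0 0 0.931"

```text
clock: 1.85
tool_pos: [0.3796, 0.3861, 0.2243]
eef_rot: [[0.67, 0.743, -0.0], [0.743, -0.67, -0.0], [-0.0, -0.0, -1.0]]
wrist_force: [0.1, -0.6, -0.3]
grip_width: 0.0943
grasp_force: 0.0
```

>>> apply_moves --increments "0.011 0.396 0 0 0 0.931;0.011 0.396 0 0 0 0.931;0.011 0.396 0 0 0 0.931;0.011 0.396 0 0 0 0.931"

```text
clock: 2.25
tool_pos: [0.425, 0.3478, 0.2243]
eef_rot: [[0.939, 0.343, -0.0], [0.343, -0.939, -0.0], [-0.0, -0.0, -1.0]]
wrist_force: [-0.2, 0.4, 0.7]
grip_width: 0.0943
grasp_force: 0.0
```

>>> apply_moves --increments "0.196 0.345 0 0 0 0.931;0.196 0.345 0 0 0 0.931;0.196 0.345 0 0 0 0.931;0.196 0.345 0 0 0 0.931;0.196 0.345 0 0 0 0.931;0.196 0.345 0 0 0 0.931"

```text
clock: 2.85
tool_pos: [0.47, 0.31, 0.2243]
eef_rot: [[0.991, -0.132, -0.0], [-0.132, -0.991, -0.0], [-0.0, 0.0, -1.0]]
wrist_force: [-0.6, 0.0, -0.3]
grip_width: 0.0939
grasp_force: 0.0
```

Run:
```python
from h import *
s=sensors.sense();print(s['clock'],s['tool_pos'],s['eef_rot'][:,0],s['q'],s['wrist_force'])
grab('wrist','w1.png')
```

```text
2.85 [0.47   0.31   0.2243] [ 0.9913 -0.1317 -0.0002] [ 24.603   10.409   90.0298   0.0011  79.5753 122.1684] [-0.6102  0.0045 -0.3423]
```

View pics/w1.png

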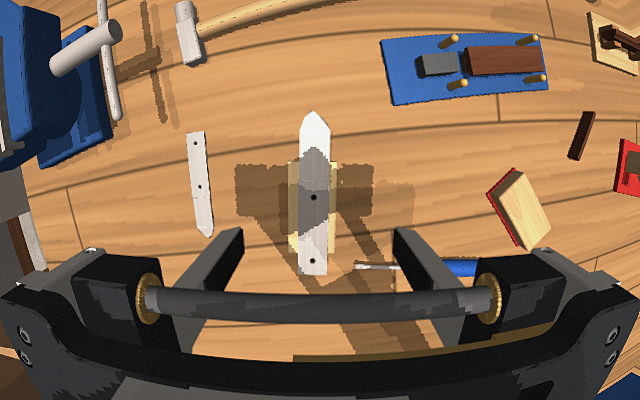

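Wrist view: the blank's tip is at (315,111), tail at (313,275), pin holes at (313,197) and (312,261). The cradle lies at about (465,70). Next I measure the blank on z=0.036 and get a refined view of the cradle.

Run:
```python
from h import *
d=grab('wrist');f=d['frame'];hsv=cv2.cvtColor(f,cv2.COLOR_RGB2HSV)
m=np.zeros(f.shape[:2],np.uint8);m[100:282,285:345]=cv2.inRange(hsv,(0,0,40),(180,70,255))[100:282,285:345]
n,l,st,_=cv2.connectedComponentsWithStats(m);k=1+st[1:,4].argmax();print(st[k])
c=max(cv2.findContours((l==k).astype(np.uint8),0,1)[0],key=cv2.contourArea)[:,0,:]
P=np.array([onz(d,*p,.036,True)[:2] for p in c]).astype(np.float32)
r=cv2.minAreaRect(P);print(r,cv2.boxPoints(r).tolist())
for n,p in dict(tip=(315,110.5),tail=(313,275.5),h1=(313,197),h2=(312,261)).items(): print(n,onz(d,*p,.036,True))
# row-wise
for v in range(120,276,15):
    x=np.where(l[v]==k)[0]
    if len(x): a,b=onz(d,x.min()-.5,v,.036,True),onz(d,x.max()+.5,v,.036,True);print(v,x.min(),x.max(),np.linalg.norm(a-b),(a+b)/2)
# cradle dark wood
for n,p in dict(supL=(418,64),supR=(457,64),scL=(466,58),scR=(543,58)).items(): print(n,onz(d,*p,.04,True))
```

```text
[ 298  110   33  165 4750]
((0.46067172288894653, 0.316392183303833), (0.035835616290569305, 0.19906418025493622), 81.37446594238281) [[0.35957813262939453, 0.3136044442653656], [0.5563908815383911, 0.28374961018562317], [0.5617653131484985, 0.3191799223423004], [0.36495256423950195, 0.34903475642204285]]
tip [0.5586 0.3014 0.036 ]
tail [0.3603 0.3306 0.036 ]
h1 [0.4608 0.3168 0.036 ]
h2 [0.3806 0.3291 0.036 ]
120 303 323 0.02341993033712594 [0.5483 0.3051 0.036 ]
135 299 330 0.035846511810678654 [0.5313 0.3056 0.036 ]
150 299 329 0.03492255604495807 [0.5146 0.3084 0.036 ]
165 299 329 0.03517581608632014 [0.4976 0.3107 0.036 ]
180 299 328 0.03434270001985765 [0.4805 0.3136 0.036 ]
195 298 328 0.03586454687291914 [0.4632 0.3165 0.036 ]
210 298 328 0.03630315337440715 [0.4453 0.3189 0.036 ]
225 298 327 0.03562407148734174 [0.4271 0.322  0.036 ]
240 298 327 0.03618879068717762 [0.4082 0.3246 0.036 ]
255 298 326 0.035605524886494676 [0.3886 0.328  0.036 ]
270 298 326 0.036312658819040874 [0.3681 0.3308 0.036 ]
supL [0.6008 0.1776 0.04  ]
supR [0.5999 0.1273 0.04  ]
scL [0.6074 0.1136 0.04  ]
scR [ 0.6131 -0.0141  0.04  ]
```

Run:
```python
from h import *
R=down(-8.65)
plan([([.4508,.3179,.084],R),([.4508,.3179,.0335],R)])
```

```text
-0.134 -0.035 0.936 0.000 0.000 0.036  rows>=2.8
--
0.000 -0.000 0.337 0.000 0.000 0.000  rows>=1.0
--
```

>>> apply_moves --increments "-0.134 -0.035 0.3 0 0 0.036;-0.134 -0.035 0.6 0 0 0.036;-0.134 -0.035 0.936 0 0 0.036;-0.134 -0.035 0.936 0 0 0.036;-0.134 -0.035 0.936 0 0 0.036" --grip 85

```text
clock: 3.45
tool_pos: [0.4504, 0.3178, 0.0839]
eef_rot: [[0.989, -0.151, -0.002], [-0.151, -0.989, -0.001], [-0.002, 0.001, -1.0]]
wrist_force: [0.5, 1.4, -0.2]
grip_width: 0.0635
grasp_force: 0.0
```

>>> apply_moves --increments "0 0 0.12 0 0 0;0 0 0.24 0 0 0;0 0 0.337 0 0 0;0 0 0.337 0 0 0;0 0 0.337 0 0 0"

```text
clock: 3.95
tool_pos: [0.4521, 0.3185, 0.035]
eef_rot: [[0.988, -0.151, 0.002], [-0.151, -0.988, 0.001], [0.002, -0.001, -1.0]]
wrist_force: [0.4, -0.4, 0.6]
grip_width: 0.0632
grasp_force: 0.0
```

>>> apply_moves --increments "0 0 0 0 0 0;0 0 0 0 0 0;0 0 0 0 0 0;0 0 0 0 0 0;0 0 0 0 0 0;0 0 0 0 0 0;0 0 0 0 0 0;0 0 0 0 0 0" --grip 255 --force 30

```text
clock: 4.75
tool_pos: [0.4512, 0.3181, 0.0339]
eef_rot: [[0.988, -0.151, 0.001], [-0.151, -0.988, 0.0], [0.0, -0.0, -1.0]]
wrist_force: [-0.9, 0.3, 4.2]
grip_width: 0.0352
grasp_force: 30.0
```

Run:
```python
from h import *
R=down(-8.65)
plan([([.451,.318,.13],R),([.48,.27,.20],R)])
```

```text
-0.001 0.001 -0.641 -0.001 -0.001 -0.002  rows>=1.9
--
0.239 0.287 -0.467 0.000 -0.000 0.000  rows>=1.8
--
```

>>> apply_moves --increments "0 0 -0.05 0 0 0;0 0 -0.15 0 0 0;0 0 -0.3 0 0 0;0 0 -0.5 0 0 0;0 0 -0.641 0 0 0"

```text
clock: 5.25
tool_pos: [0.4512, 0.318, 0.1317]
eef_rot: [[0.988, -0.151, 0.001], [-0.151, -0.988, 0.0], [0.001, -0.001, -1.0]]
wrist_force: [0.2, 1.1, -2.6]
grip_width: 0.0352
grasp_force: 30.0
```

>>> apply_moves --increments "0.1 0.12 -0.2 0 0 0;0.2 0.23 -0.4 0 0 0;0.239 0.287 -0.467 0 0 0;0.239 0.287 -0.467 0 0 0;0.239 0.287 -0.467 0 0 0;0.239 0.287 -0.467 0 0 0"

```text
clock: 5.85
tool_pos: [0.4778, 0.27, 0.1973]
eef_rot: [[0.989, -0.151, -0.005], [-0.151, -0.989, -0.001], [-0.004, 0.002, -1.0]]
wrist_force: [-0.6, -0.4, -3.5]
grip_width: 0.0356
grasp_force: 30.0
```

Run:
```python
from h import *
s=sensors.sense();print(s['clock'],s['tool_pos'],s['grip_width'],s['grasp_force'],s['wrist_force'])
d=grab('wrist','w2.png');f=d['frame'];hsv=cv2.cvtColor(f,cv2.COLOR_RGB2HSV)
# blue base corners
m=cv2.inRange(hsv,(100,150,60),(125,255,255))
n,l,st,ce=cv2.connectedComponentsWithStats(m);
for k in range(1,n):
    if st[k,4]>300: print(st[k],ce[k])
```

```text
5.85 [0.4778 0.27   0.1973] 0.0356162274180292 29.998774230480194 [-0.5799 -0.4458 -3.4896]
[ 349   27  190   85 7312] [426.4214  68.8505]
[  14   75   58  111 2053] [ 46.5981 142.565 ]
[598 381  42  19 476] [623.3235 392.5294]
```

View pics/w2.png

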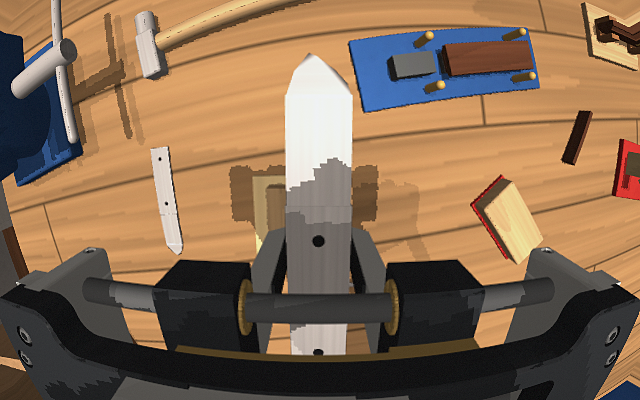

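Here the cradle spans (349–539, 27–112) with the support at (412,65), the lower scale at (487,57) and brass posts near (429,36), (441,85), (522,32) and (532,76). One enlarged crop will give exact pixels.

Run:
```python
from h import *
f=cv2.imread('pics/w2.png')
cv2.imwrite('pics/crop2.png',cv2.resize(f[18:118,345:545],(800,400),interpolation=cv2.INTER_CUBIC))
```

```text
(no output)
```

View pics/crop2.png

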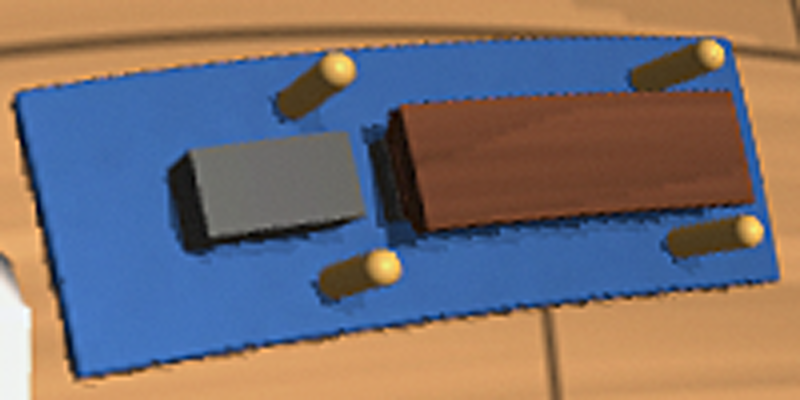

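```bash
cat > cr.py <<'E'
from h import *
def fit(d):
    pts=[]
    A=lambda cx,cy,z:onz(d,345+(cx+.5)/4-.5,18+(cy+.5)/4-.5,z,True)[:2]
    sup=[A(*p,.04) for p in [(190,153),(350,132),(366,215),(208,240)]]
    sc=[A(*p,.04) for p in [(405,108),(732,92),(754,204),(424,231)]]
    po=[A(*p,.049) for p in [(340,70),(384,267),(711,54),(748,231)]]
    W=np.array(sup+sc+po)
    M=np.array([(.1225,-.012),(.0775,-.012),(.0775,.012),(.1225,.012),(.06,-.018),(-.06,-.018),(-.06,.018),(.06,.018),(.08,-.027),(.08,.027),(-.046,-.027),(-.046,.027)])
    mw,mm=W.mean(0),M.mean(0)
    a,b=M-mm,W-mw
    th=np.arctan2((a[:,0]*b[:,1]-a[:,1]*b[:,0]).sum(),(a*b).sum())
    Rm=np.array([[np.cos(th),-np.sin(th)],[np.sin(th),np.cos(th)]])
    o=mw-Rm@mm
    print('origin',o,'yaw',np.degrees(th)); print('resid mm',(W-(M@Rm.T+o))*1000)
E
python3 - <<'E'
from cr import *
s=sensors.sense();print(s['clock'],s['tool_pos'])
fit(grab('wrist'))
E
```

```text
5.9 [0.4779 0.2701 0.1974]
origin [0.6085 0.0484] yaw 93.84450724859319
resid mm [[-0.6265  0.3251]
 [-0.1939 -0.5959]
 [ 0.4833  0.3474]
 [-0.4112  0.8871]
 [-0.8697 -1.3034]
 [-0.402   0.2044]
 [ 0.0059  1.1753]
 [ 0.1593  1.5373]
 [ 0.3969 -0.7105]
 [ 0.3173 -0.2918]
 [ 0.8072 -1.1358]
 [ 0.3332 -0.4394]]
```

Run:
```python
from h import *
R=down(93.84)
plan([([.6065,.0786,.18],R),([.6065,.0786,.075],R)])
```

```text
0.260 0.283 0.029 -0.001 0.002 -0.854  rows>=3.0
0.111 0.368 0.029 -0.001 0.002 -0.854  rows>=3.0
-0.059 0.380 0.029 -0.001 0.002 -0.854  rows>=3.0
-0.217 0.317 0.030 -0.001 0.002 -0.854  rows>=3.0
--
-0.000 0.000 0.700 -0.000 0.000 -0.000  rows>=2.1
--
```

>>> apply_moves --increments "0.08 0.09 0 0 0 -0.28;0.17 0.19 0 0 0 -0.56;0.26 0.283 0.029 0 0 -0.854;0.26 0.283 0.029 0 0 -0.854"

```text
clock: 6.35
tool_pos: [0.512, 0.2207, 0.1937]
eef_rot: [[0.957, 0.291, -0.002], [0.291, -0.957, -0.001], [-0.003, 0.001, -1.0]]
wrist_force: [-0.4, 0.1, -2.6]
grip_width: 0.0354
grasp_force: 30.0
```

>>> apply_moves --increments "0.111 0.368 0.029 0 0 -0.854;0.111 0.368 0.029 0 0 -0.854;0.111 0.368 0.029 0 0 -0.854;0.111 0.368 0.029 0 0 -0.854"

```text
clock: 6.75
tool_pos: [0.5432, 0.1745, 0.19]
eef_rot: [[0.738, 0.675, -0.002], [0.675, -0.738, 0.0], [-0.001, -0.002, -1.0]]
wrist_force: [-0.6, -0.1, -3.2]
grip_width: 0.0354
grasp_force: 30.0
```

>>> apply_moves --increments "-0.059 0.38 0.029 0 0 -0.854;-0.059 0.38 0.029 0 0 -0.854;-0.059 0.38 0.029 0 0 -0.854;-0.059 0.38 0.029 0 0 -0.854"

```text
clock: 7.15
tool_pos: [0.5754, 0.1267, 0.186]
eef_rot: [[0.375, 0.927, -0.001], [0.927, -0.375, 0.0], [-0.0, -0.002, -1.0]]
wrist_force: [-0.6, -0.6, -3.0]
grip_width: 0.0357
grasp_force: 30.0
```

>>> apply_moves --increments "-0.217 0.317 0.03 0 0 -0.854;-0.217 0.317 0.03 0 0 -0.854;-0.217 0.317 0.03 0 0 -0.854;-0.217 0.317 0.03 0 0 -0.854;-0.217 0.317 0.03 0 0 -0.854;-0.217 0.317 0.03 0 0 -0.854"

```text
clock: 7.75
tool_pos: [0.6076, 0.0791, 0.1821]
eef_rot: [[-0.063, 0.998, -0.0], [0.998, 0.063, 0.0], [0.0, -0.0, -1.0]]
wrist_force: [-0.6, 0.2, -2.9]
grip_width: 0.0353
grasp_force: 30.0
```

>>> apply_moves --increments "0 0 0.2 0 0 0;0 0 0.4 0 0 0;0 0 0.6 0 0 0;0 0 0.7 0 0 0;0 0 0.7 0 0 0;0 0 0.7 0 0 0;0 0 0.7 0 0 0"

```text
clock: 8.45
tool_pos: [0.6099, 0.0783, 0.0794]
eef_rot: [[-0.066, 0.998, 0.004], [0.998, 0.066, -0.0], [-0.0, 0.004, -1.0]]
wrist_force: [0.5, -0.8, -3.7]
grip_width: 0.0351
grasp_force: 30.0
```

Run:
```python
from h import *
s=sensors.sense();print(s['clock'],s['tool_pos'],s['grip_width'],s['grasp_force'],s['wrist_force'],s['q'])
grab('wrist','w3.png')
plan([([.6065,.0786,.046],down(93.84))])
```

```text
8.45 [0.6099 0.0783 0.0794] 0.03505268021816913 29.9988654255867 [ 0.5093 -0.8223 -3.667 ] [-0.7407 24.9537 89.5702 -0.0002 65.234  -4.4998]
0.004 -0.023 0.223 0.008 0.001 -0.003  rows>=0.7
--
```

View pics/w3.png

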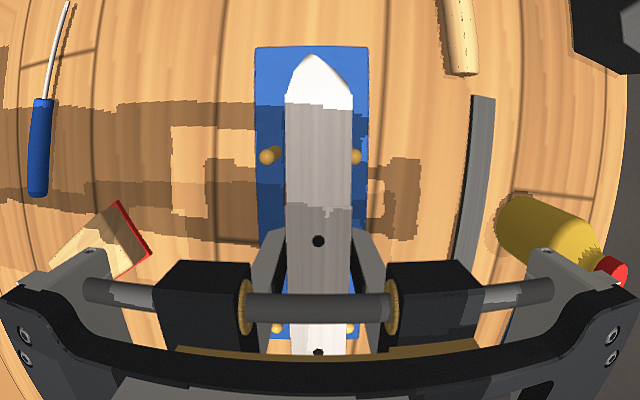

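Front posts show at (267,157) and (356,157), so their middle is 311.5 while the blank's is 318.5. That is about 4 mm of offset, and it agrees with the measured TCP x error of 3.4 mm. I'll correct it and settle before going down.

>>> apply_moves --increments "0.004 -0.018 0.1 0 0 0;0.004 -0.018 0.1 0 0 0;0.004 -0.018 0.1 0 0 0;0.004 -0.018 0.1 0 0 0;0.004 -0.018 0.1 0 0 0;0.004 -0.018 0.1 0 0 0;0.004 -0.018 0.1 0 0 0;0.004 -0.018 0.1 0 0 0"

```text
clock: 9.3
tool_pos: [0.6054, 0.0786, 0.0623]
eef_rot: [[-0.066, 0.998, 0.0], [0.998, 0.066, 0.0], [-0.0, 0.0, -1.0]]
wrist_force: [0.3, 0.2, -2.9]
grip_width: 0.0354
grasp_force: 30.0
```

Run:
```python
from h import *
d=grab('wrist');s=sensors.sense();print(s['clock'],s['tool_pos'],s['eef_rot'][:,0],s['qd'])
hsv=cv2.cvtColor(d['frame'],cv2.COLOR_RGB2HSV);m=cv2.inRange(hsv,(12,120,120),(28,255,255))
m[:, :245]=0;m[:,375:]=0;m[230:]=0
B=cv2.inRange(hsv,(100,120,30),(125,255,255))
n,l,st,ce=cv2.connectedComponentsWithStats(m)
for k in range(1,n):
    if st[k,4]>25: print(st[k],ce[k],onz(d,*ce[k],.05,True))
c,sn=np.cos(np.radians(93.84)),np.sin(np.radians(93.84));o=np.array([.6085,.0484])
for p in [(.08,.027),(.08,-.027)]: print(proj(d,[*(o+[p[0]*c-p[1]*sn,p[0]*sn+p[1]*c]),.049],True))
plan([([.6065,.0786,.0475],down(93.84)),([.6065,.0786,.0439],down(93.84))])
```

```text
9.35 [0.6053 0.0786 0.0622] [-0.0659  0.9978 -0.    ] [0.0052 0.0726 0.1004 0.08   0.0004 0.0348]
[ 245    0  130  230 7244] [291.1902  55.8965] [0.5848 0.1867 0.05  ]
[262 152  17  17 223] [269.7803 160.2601] [0.5764 0.1269 0.05  ]
[357 152  17  17 213] [364.9484 160.3005] [0.63   0.1305 0.05  ]
[269.7416 160.987 ]
[364.7637 160.9368]
-0.001 0.008 0.098 0.000 0.000 -0.002  rows>=0.3
--
0.000 -0.000 0.024 0.000 0.000 0.000  rows>=0.1
--
```

>>> apply_moves --increments "0 0.008 0.025 0 0 0;0 0.008 0.05 0 0 0;0 0.008 0.075 0 0 0;0 0.008 0.098 0 0 0;0 0.008 0.105 0 0 0;0 0.008 0.11 0 0 0;0 0.008 0.115 0 0 0;0 0.008 0.12 0 0 0;0 0.008 0.12 0 0 0;0 0.008 0.12 0 0 0;0 0.008 0.12 0 0 0"

```text
clock: 10.45
tool_pos: [0.6071, 0.0787, 0.0577]
eef_rot: [[-0.067, 0.998, -0.002], [0.998, 0.067, -0.001], [-0.001, -0.002, -1.0]]
wrist_force: [-27.1, -0.7, 63.7]
grip_width: 0.0359
grasp_force: 55.8
```

Unexpected contact: the fingertips, at 39 mm, landed on the lower scale's edge, because it is as wide as the blank. I'll lift off and check.

>>> apply_moves --increments "0 0 -0.15 0 0 0;0 0 -0.35 0 0 0;0 0 -0.55 0 0 0;0 0 -0.55 0 0 0;0 0 -0.55 0 0 0;0 0 -0.55 0 0 0"

```text
clock: 11.05
tool_pos: [0.6047, 0.0787, 0.124]
eef_rot: [[-0.066, 0.998, -0.004], [0.998, 0.066, 0.0], [0.0, -0.004, -1.0]]
wrist_force: [-0.4, 0.4, -3.2]
grip_width: 0.0351
grasp_force: 30.0
```

Run:
```python
from h import *
s=sensors.sense();print(s['clock'],s['tool_pos'],s['eef_rot'].tolist(),s['qd'],s['wrist_force'],s['grasp_force'],s['grip_width'])
grab('wrist','w4.png')
f=cv2.imread('pics/w4.png');g=cv2.imread('pics/w3.png')
cv2.imwrite('pics/c4.png',np.hstack([cv2.resize(f[40:370,225:415],(380,580)),cv2.resize(g[40:370,225:415],(380,580))]))
```

```text
11.05 [0.6047 0.0787 0.124 ] [[-0.0658208254864489, 0.9978215778235793, -0.0044404686627960025], [0.9978314085243397, 0.06582157437513601, 2.2563485942524674e-05], [0.0003147929714930676, -0.00442935395303549, -0.9999901408158702]] [-0.0006  0.7604  0.4334 -0.0332  0.1938  0.0258] [-0.3542  0.3837 -3.2445] 29.998792111873627 0.035111000262698325
```

View pics/c4.png

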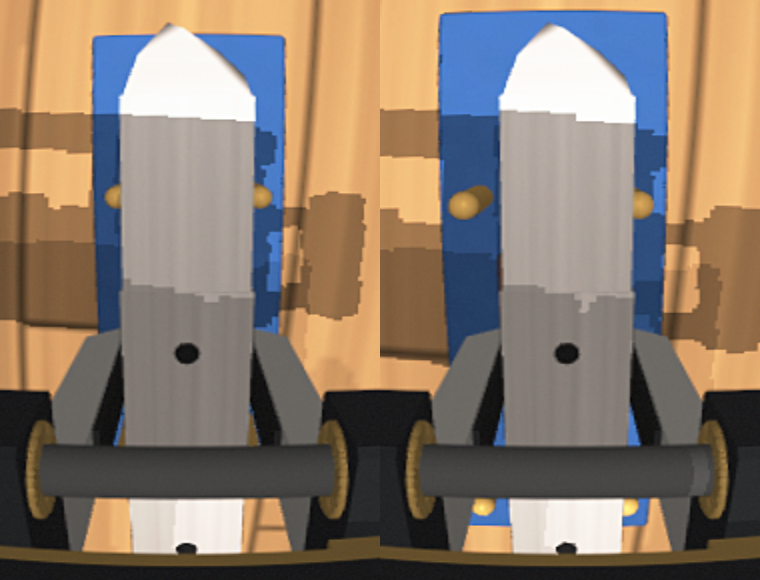

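The blank has not moved in the hand: its holes and tip appear at the same pixels. I'll set it back on the riser at its old pose and take it again with the fingertips just above its underside.

Run:
```python
from h import *
plan([([.4512,.3181,.12],down(-8.69)),([.4512,.3181,.055],down(-8.69))])
```

```text
0.415 -0.229 0.008 -0.002 0.002 0.854  rows>=3.0
0.275 -0.386 0.008 -0.002 0.002 0.854  rows>=3.0
0.082 -0.467 0.007 -0.002 0.002 0.854  rows>=3.0
-0.128 -0.456 0.007 -0.002 0.002 0.854  rows>=3.0
--
0.000 -0.000 0.433 -0.000 0.000 -0.000  rows>=1.3
--
```

>>> apply_moves --increments "0.13 -0.07 0 0 0 0.28;0.27 -0.15 0 0 0 0.56;0.415 -0.229 0 0 0 0.854;0.415 -0.229 0 0 0 0.854"

```text
clock: 11.5
tool_pos: [0.5646, 0.1408, 0.1239]
eef_rot: [[0.371, 0.929, -0.006], [0.929, -0.371, 0.001], [-0.002, -0.006, -1.0]]
wrist_force: [-0.3, -0.3, -3.8]
grip_width: 0.0354
grasp_force: 30.0
```

>>> apply_moves --increments "0.275 -0.386 0.008 0 0 0.854;0.275 -0.386 0.008 0 0 0.854;0.275 -0.386 0.008 0 0 0.854;0.275 -0.386 0.008 0 0 0.854"

```text
clock: 11.9
tool_pos: [0.5287, 0.1984, 0.1239]
eef_rot: [[0.735, 0.678, -0.002], [0.678, -0.735, -0.001], [-0.002, -0.001, -1.0]]
wrist_force: [-0.4, -0.6, -3.9]
grip_width: 0.0358
grasp_force: 30.0
```

>>> apply_moves --increments "0.082 -0.467 0.007 0 0 0.854;0.082 -0.467 0.007 0 0 0.854;0.082 -0.467 0.007 0 0 0.854;0.082 -0.467 0.007 0 0 0.854"

```text
clock: 12.3
tool_pos: [0.4912, 0.2581, 0.1235]
eef_rot: [[0.956, 0.295, -0.001], [0.295, -0.956, -0.001], [-0.001, 0.001, -1.0]]
wrist_force: [0.2, 0.0, -4.2]
grip_width: 0.0357
grasp_force: 30.0
```

>>> apply_moves --increments "-0.128 -0.456 0.007 0 0 0.854;-0.128 -0.456 0.007 0 0 0.854;-0.128 -0.456 0.007 0 0 0.854;-0.128 -0.456 0.007 0 0 0.854;-0.128 -0.456 0.007 0 0 0.854"

```text
clock: 12.8
tool_pos: [0.4538, 0.3174, 0.1231]
eef_rot: [[0.989, -0.147, -0.0], [-0.147, -0.989, -0.0], [0.0, 0.0, -1.0]]
wrist_force: [0.3, 0.8, -3.0]
grip_width: 0.0352
grasp_force: 30.0
```

>>> apply_moves --increments "0 0 0.15 0 0 0;0 0 0.3 0 0 0;0 0 0.4 0 0 0;0 0 0.4 0 0 0;0 0 0.4 0 0 0;0 0 0.4 0 0 0;0 0 0.4 0 0 0"

```text
clock: 13.5
tool_pos: [0.4542, 0.3186, 0.0647]
eef_rot: [[0.989, -0.151, 0.002], [-0.151, -0.989, 0.001], [0.002, -0.001, -1.0]]
wrist_force: [0.4, -0.3, -3.6]
grip_width: 0.0351
grasp_force: 30.0
```

Run:
```python
from h import *
s=sensors.sense();print(s['clock'],s['tool_pos'],s['qd'])
plan([([.4512,.3181,.0345],down(-8.69))])
```

```text
13.5 [0.4542 0.3186 0.0647] [ 0.2436 -0.0301  0.2271  0.0568  0.0152  0.2132]
-0.020 0.007 0.201 -0.003 -0.004 0.000  rows>=0.6
--
```

>>> apply_moves --increments "-0.019 0.006 0.08 0 0 0;-0.019 0.006 0.15 0 0 0;-0.019 0.006 0.17 0 0 0;-0.019 0.006 0.175 0 0 0;-0.019 0.006 0.18 0 0 0;-0.019 0.006 0.18 0 0 0;-0.019 0.006 0.18 0 0 0"

```text
clock: 14.2
tool_pos: [0.4505, 0.3179, 0.0367]
eef_rot: [[0.988, -0.151, 0.001], [-0.151, -0.988, 0.0], [0.001, -0.0, -1.0]]
wrist_force: [0.7, -0.6, -3.3]
grip_width: 0.0354
grasp_force: 30.0
```

Run:
```python
from h import *
s=sensors.sense();print(s['clock'],s['tool_pos'],s['qd'],s['wrist_force'])
plan([([.4512,.3181,.0339],down(-8.69))])
```

```text
14.2 [0.4505 0.3179 0.0367] [ 0.0248 -0.1598  0.0511  0.005   0.0688  0.1066] [ 0.6744 -0.6102 -3.3182]
0.004 -0.002 0.018 -0.001 -0.001 -0.000  rows>=0.1
--
```

>>> apply_moves --increments "0.004 0 0.006 0 0 0;0.004 0 0.012 0 0 0;0.004 0 0.018 0 0 0;0.004 0 0.02 0 0 0;0.004 0 0.02 0 0 0"

```text
clock: 14.7
tool_pos: [0.4509, 0.3177, 0.0339]
eef_rot: [[0.988, -0.151, 0.0], [-0.151, -0.988, 0.0], [0.0, -0.0, -1.0]]
wrist_force: [-1.7, -1.2, 2.6]
grip_width: 0.0353
grasp_force: 30.0
```

>>> apply_moves --increments "0 0 0 0 0 0;0 0 0 0 0 0;0 0 0 0 0 0;0 0 0 0 0 0" --grip 110

```text
clock: 15.1
tool_pos: [0.4509, 0.3177, 0.0334]
eef_rot: [[0.988, -0.151, 0.0], [-0.151, -0.988, 0.0], [0.0, -0.0, -1.0]]
wrist_force: [-0.1, 0.5, -0.2]
grip_width: 0.0535
grasp_force: 0.0
```

>>> apply_moves --increments "0 0 -0.1 0 0 0;0 0 -0.11 0 0 0;0 0 -0.11 0 0 0;0 0 -0.11 0 0 0;0 0 -0.11 0 0 0"

```text
clock: 15.6
tool_pos: [0.4505, 0.3175, 0.0497]
eef_rot: [[0.988, -0.151, -0.0], [-0.151, -0.988, -0.0], [-0.0, 0.0, -1.0]]
wrist_force: [-0.4, 0.7, 0.6]
grip_width: 0.0535
grasp_force: 0.0
```

Run:
```python
from h import *
s=sensors.sense();print(s['clock'],s['tool_pos'],s['qd'],s['wrist_force'],s['grip_width'])
```

```text
15.6 [0.4505 0.3175 0.0497] [-0.0759  0.2525  0.1005 -0.0619 -0.0378  0.0008] [-0.4433  0.656   0.5902] 0.053543255721314346
```

>>> apply_moves --increments "0 0 0 0 0 0;0 0 0 0 0 0;0 0 0 0 0 0;0 0 0 0 0 0;0 0 0 0 0 0;0 0 0 0 0 0" --grip 255 --force 40

```text
clock: 16.2
tool_pos: [0.4506, 0.3176, 0.0496]
eef_rot: [[0.988, -0.151, -0.0], [-0.151, -0.988, -0.0], [-0.0, 0.0, -1.0]]
wrist_force: [0.0, -0.3, -1.4]
grip_width: 0.0353
grasp_force: 40.0
```

>>> apply_moves --increments "0 0 -0.03 0 0 0;0 0 -0.1 0 0 0;0 0 -0.2 0 0 0;0 0 -0.35 0 0 0;0 0 -0.5 0 0 0;0 0 -0.5 0 0 0;0 0 -0.5 0 0 0;0 0 -0.5 0 0 0"

```text
clock: 17.0
tool_pos: [0.4498, 0.3172, 0.1238]
eef_rot: [[0.988, -0.151, -0.002], [-0.151, -0.988, -0.001], [-0.002, 0.001, -1.0]]
wrist_force: [-0.2, 0.0, -3.4]
grip_width: 0.0354
grasp_force: 40.0
```

Run:
```python
from h import *
s=sensors.sense();print(s['clock'],s['tool_pos'],s['qd'],s['wrist_force'],s['grip_width'],s['grasp_force'])
d=grab('wrist');g=cv2.cvtColor(d['frame'],cv2.COLOR_RGB2HSV)
# blank holes/tip in image
v=g[:,:,2];s_=g[:,:,1]
m=((s_<70)&(v>40)).astype(np.uint8);m[:, :260]=0;m[:,380:]=0;m[250:]=0
n,l,st,ce=cv2.connectedComponentsWithStats(m)
k=1+st[1:,4].argmax();print(st[k],ce[k])
for r in range(st[k][1],240,25):
    x=np.where(l[r]==k)[0];print(r,x.min(),x.max())
plan([([.6065,.0786,.16],down(93.84)),([.6065,.0786,.085],down(93.84))])
```

```text
17.0 [0.4498 0.3172 0.1238] [-0.0734  0.7218  0.5016 -0.0175 -0.0617 -0.0205] [-0.2143  0.0211 -3.3535] 0.03538149969900993 39.99864041805267
[  287    59    63   191 10617] [317.8476 159.9957]
59 310 310
84 293 342
109 288 348
134 288 348
159 288 348
184 289 347
209 288 348
234 289 347
0.318 0.353 -0.061 -0.000 0.002 -0.855  rows>=3.0
0.134 0.456 -0.061 -0.000 0.002 -0.855  rows>=3.0
-0.076 0.470 -0.061 -0.000 0.002 -0.855  rows>=3.0
-0.272 0.390 -0.061 -0.000 0.002 -0.855  rows>=3.0
--
0.000 -0.000 0.500 0.000 -0.000 -0.000  rows>=1.5
--
```

>>> apply_moves --increments "0.1 0.11 -0.02 0 0 -0.28;0.2 0.23 -0.04 0 0 -0.56;0.318 0.353 -0.061 0 0 -0.855;0.318 0.353 -0.061 0 0 -0.855"

```text
clock: 17.45
tool_pos: [0.4912, 0.2557, 0.1332]
eef_rot: [[0.957, 0.29, -0.0], [0.29, -0.957, -0.001], [-0.001, 0.001, -1.0]]
wrist_force: [-0.4, 0.5, -2.9]
grip_width: 0.0352
grasp_force: 40.0
```

>>> apply_moves --increments "0.134 0.456 -0.061 0 0 -0.855;0.134 0.456 -0.061 0 0 -0.855;0.134 0.456 -0.061 0 0 -0.855;0.134 0.456 -0.061 0 0 -0.855"

```text
clock: 17.85
tool_pos: [0.5284, 0.1981, 0.142]
eef_rot: [[0.738, 0.675, -0.003], [0.675, -0.738, 0.0], [-0.002, -0.002, -1.0]]
wrist_force: [-0.1, 0.1, -3.6]
grip_width: 0.0349
grasp_force: 40.0
```

>>> apply_moves --increments "-0.076 0.47 -0.061 0 0 -0.855;-0.076 0.47 -0.061 0 0 -0.855;-0.076 0.47 -0.061 0 0 -0.855;-0.076 0.47 -0.061 0 0 -0.855"

```text
clock: 18.25
tool_pos: [0.5677, 0.1391, 0.1513]
eef_rot: [[0.374, 0.927, -0.002], [0.927, -0.374, 0.0], [-0.0, -0.002, -1.0]]
wrist_force: [-0.3, 1.3, -4.0]
grip_width: 0.0354
grasp_force: 40.0
```

>>> apply_moves --increments "-0.272 0.39 -0.061 0 0 -0.855;-0.272 0.39 -0.061 0 0 -0.855;-0.272 0.39 -0.061 0 0 -0.855;-0.272 0.39 -0.061 0 0 -0.855;-0.272 0.39 -0.061 0 0 -0.855"

```text
clock: 18.75
tool_pos: [0.6064, 0.0805, 0.1605]
eef_rot: [[-0.063, 0.998, -0.002], [0.998, 0.063, 0.0], [0.001, -0.002, -1.0]]
wrist_force: [0.5, 1.0, -3.4]
grip_width: 0.0355
grasp_force: 40.0
```

>>> apply_moves --increments "0 0 0.15 0 0 0;0 0 0.3 0 0 0;0 0 0.42 0 0 0;0 0 0.5 0 0 0;0 0 0.5 0 0 0;0 0 0.5 0 0 0;0 0 0.5 0 0 0;0 0 0.5 0 0 0"

```text
clock: 19.55
tool_pos: [0.6087, 0.0794, 0.0879]
eef_rot: [[-0.068, 0.998, 0.003], [0.998, 0.068, -0.0], [-0.0, 0.003, -1.0]]
wrist_force: [-0.3, -0.6, -3.2]
grip_width: 0.0352
grasp_force: 40.0
```

Run:
```python
from h import *
d=grab('wrist');s=sensors.sense();print(s['clock'],s['tool_pos'],s['qd'],s['wrist_force'],s['grasp_force'])
hsv=cv2.cvtColor(d['frame'],cv2.COLOR_RGB2HSV);m=cv2.inRange(hsv,(12,120,120),(28,255,255))
m[:, :245]=0;m[:,385:]=0;m[200:]=0;m[:110]=0
n,l,st,ce=cv2.connectedComponentsWithStats(m)
for k in range(1,n):
    if st[k,4]>25: print(st[k],ce[k],onz(d,*ce[k],.05,True))
plan([([.6065,.0786,.0615],down(93.84))])
```

```text
19.6 [0.6085 0.0793 0.0877] [-0.2081  0.1797  0.3755 -0.1257  0.0362 -0.2082] [ 0.5942 -0.0143 -3.6426] 39.99861001968384
[ 245  110   15   90 1231] [251.3542 155.3241] [0.5635 0.1272 0.05  ]
[ 367  110   18   90 1430] [376.114  154.5832] [0.6444 0.1331 0.05  ]
[264 149  15  16 167] [270.7665 156.6287] [0.5764 0.127  0.05  ]
[349 150  13  14 152] [354.4276 156.6513] [0.6303 0.1306 0.05  ]
-0.004 -0.014 0.175 0.004 0.000 0.001  rows>=0.5
--
```

>>> apply_moves --increments "-0.002 -0.01 0.05 0 0 0;-0.002 -0.01 0.1 0 0 0;-0.002 -0.01 0.14 0 0 0;-0.002 -0.01 0.155 0 0 0;-0.002 -0.01 0.155 0 0 0;-0.002 -0.01 0.155 0 0 0;-0.002 -0.01 0.155 0 0 0;-0.002 -0.01 0.155 0 0 0"

```text
clock: 20.4
tool_pos: [0.6065, 0.0789, 0.0636]
eef_rot: [[-0.068, 0.998, 0.001], [0.998, 0.068, -0.0], [-0.0, 0.001, -1.0]]
wrist_force: [0.4, -0.9, -3.9]
grip_width: 0.0351
grasp_force: 40.0
```

Run:
```python
from h import *
s=sensors.sense();print(s['clock'],s['tool_pos'],s['qd'],s['wrist_force'],s['grasp_force'])
plan([([.6066,.0789,.0600],down(93.84))])
```

```text
20.4 [0.6065 0.0789 0.0636] [ 0.0097 -0.0755  0.2224 -0.0451 -0.0635 -0.0095] [ 0.4185 -0.8876 -3.8502] 39.99854922294617
-0.000 0.001 0.024 0.001 0.000 0.002  rows>=0.1
--
```

>>> apply_moves --increments "0 0 0.006 0 0 0;0 0 0.012 0 0 0;0 0 0.018 0 0 0;0 0 0.022 0 0 0;0 0 0.025 0 0 0;0 0 0.027 0 0 0;0 0 0.027 0 0 0;0 0 0.027 0 0 0"

```text
clock: 21.2
tool_pos: [0.606, 0.0789, 0.0596]
eef_rot: [[-0.068, 0.998, -0.0], [0.998, 0.068, -0.0], [-0.0, -0.0, -1.0]]
wrist_force: [-2.9, 0.5, 2.6]
grip_width: 0.0351
grasp_force: 40.0
```

>>> apply_moves --increments "0 0 0 0 0 0;0 0 0 0 0 0;0 0 0 0 0 0;0 0 0 0 0 0" --grip 110

```text
clock: 21.6
tool_pos: [0.6065, 0.0789, 0.0593]
eef_rot: [[-0.068, 0.998, 0.001], [0.998, 0.068, -0.0], [-0.0, 0.001, -1.0]]
wrist_force: [-0.2, 0.3, -0.0]
grip_width: 0.0534
grasp_force: 0.0
```

>>> apply_moves --increments "0 0 -0.07 0 0 0;0 0 -0.15 0 0 0;0 0 -0.15 0 0 0"

```text
clock: 21.9
tool_pos: [0.6084, 0.0789, 0.0847]
eef_rot: [[-0.068, 0.998, 0.006], [0.998, 0.068, -0.0], [-0.0, 0.006, -1.0]]
wrist_force: [-0.0, -0.1, 0.2]
grip_width: 0.0534
grasp_force: 0.0
```

>>> apply_moves --increments "-0.1 0.002 0 0 0 0;-0.195 0.002 0 0 0 0;-0.195 0.002 0 0 0 0;-0.195 0.002 0 0 0 0;-0.195 0.002 0 0 0 0;-0.195 0.002 0 0 0 0;-0.195 0.002 0 0 0 0" --grip 255

```text
clock: 22.6
tool_pos: [0.6083, 0.0501, 0.0815]
eef_rot: [[-0.068, 0.998, -0.0], [0.998, 0.068, 0.0], [0.0, -0.0, -1.0]]
wrist_force: [0.0, -0.1, 0.5]
grip_width: 0.0019
grasp_force: 0.0
```

Run:
```python
from h import *
d=grab('wrist','w5.png')
s=sensors.sense();print(s['clock'],s['tool_pos'],s['qd'],s['wrist_force'],s['grip_width'])
```

```text
22.65 [0.6083 0.0501 0.0816] [-0.0644  0.0439 -0.0417  0.0091  0.0161 -0.003 ] [-0.3306 -0.116   0.9296] 0.0009032749738121261
```

View pics/w5.png

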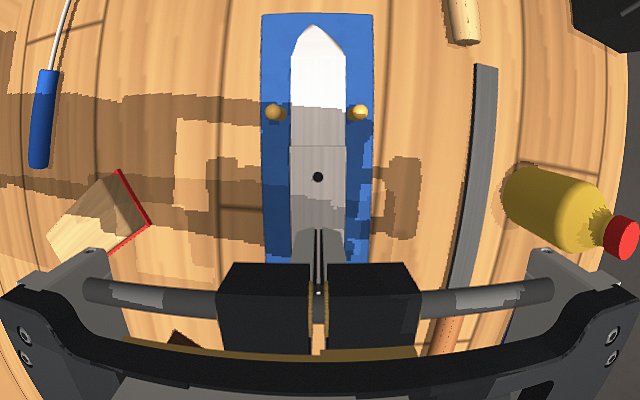

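The blank lies between the posts: posts at (275,112) and (361,112), blank edges at 290 and 346, all centred on 318. Now I press the tang.

>>> apply_moves --increments "0 0 0.04 0 0 0;0 0 0.08 0 0 0;0 0 0.1 0 0 0;0 0 0.106 0 0 0;0 0 0.112 0 0 0;0 0 0.118 0 0 0;0 0 0.122 0 0 0;0 0 0.122 0 0 0;0 0 0.122 0 0 0"

```text
clock: 23.55
tool_pos: [0.6077, 0.0499, 0.0652]
eef_rot: [[-0.068, 0.998, -0.002], [0.998, 0.068, 0.0], [0.0, -0.002, -1.0]]
wrist_force: [-6.2, -0.6, 12.0]
grip_width: 0.0003
grasp_force: 5.9
```

Run:
```python
from h import *
s=sensors.sense();print(s['clock'],s['tool_pos'],s['wrist_force'])
d=grab('wrist')
c,sn=np.cos(np.radians(93.84)),np.sin(np.radians(93.84));o=np.array([.6085,.0487])
hsv=cv2.cvtColor(cv2.cvtColor(cv2.imread('pics/w5.png'),cv2.COLOR_BGR2RGB),cv2.COLOR_RGB2HSV)
```

```text
23.55 [0.6077 0.0499 0.0652] [-6.1755 -0.6167 12.0433]
```

>>> apply_moves --increments "0 -0.004 0.003 0 0 0;0 -0.004 0.003 0 0 0;0 -0.004 0.003 0 0 0;0 -0.004 0.003 0 0 0;0 -0.004 0.003 0 0 0;0 -0.004 0.003 0 0 0"

```text
clock: 24.2
tool_pos: [0.6077, 0.0499, 0.0652]
eef_rot: [[-0.068, 0.998, -0.001], [0.998, 0.068, 0.0], [0.0, -0.001, -1.0]]
wrist_force: [-6.4, 0.3, 12.7]
grip_width: 0.0004
grasp_force: 6.3
```

>>> apply_moves --increments "0 0 -0.1 0 0 0;0 0 -0.3 0 0 0;0 0 -0.6 0 0 0;0 0 -0.9 0 0 0;0 0 -0.9 0 0 0;0 0 -0.9 0 0 0"

```text
clock: 24.8
tool_pos: [0.6092, 0.0496, 0.2003]
eef_rot: [[-0.068, 0.998, 0.005], [0.998, 0.068, -0.0], [-0.001, 0.005, -1.0]]
wrist_force: [-0.1, 0.5, -0.8]
grip_width: 0.0006
grasp_force: 0.0
```

Run:
```python
from h import *
d=grab('wrist');s=sensors.sense();print(s['clock'],s['tool_pos'])
hsv=cv2.cvtColor(d['frame'],cv2.COLOR_RGB2HSV)
m=((hsv[:,:,1]<70)&(hsv[:,:,2]>60)).astype(np.uint8);m[:, :280]=0;m[:,360:]=0;m[230:]=0
n,l,st,ce=cv2.connectedComponentsWithStats(m);k=1+st[1:,4].argmax();print(st[k])
c,sn=np.cos(np.radians(93.84)),np.sin(np.radians(93.84));o=np.array([.6085,.0486])
T=lambda p:np.array([c*(p[0]-o[0])+sn*(p[1]-o[1]),-sn*(p[0]-o[0])+c*(p[1]-o[1])])*1000
for r in range(st[k][1],st[k][1]+st[k][3]-25,14):
    x=np.where(l[r]==k)[0];a,b=[T(onz(d,u,r,.046,True)) for u in (x.min()-.5,x.max()+.5)];print(r,a,b)
plan([([.654,-.30,.215],down(86.5))])
```

```text
24.85 [0.6077 0.0497 0.198 ]
[ 299   61   36  169 5617]
61 [137.2903   4.7458] [137.2797   0.7265]
75 [122.6057  13.7386] [122.6297 -15.3586]
89 [108.0954  16.7166] [108.1238 -18.3908]
103 [93.7029 16.7054] [ 93.7307 -18.4288]
117 [79.4078 16.7213] [ 79.4348 -18.4879]
131 [65.1508 16.7639] [ 65.1771 -18.5681]
145 [50.8737 16.8337] [ 50.9072 -19.6863]
159 [36.5176 16.9311] [ 36.5484 -19.8165]
173 [22.0223 17.0567] [ 22.0461 -18.9404]
187 [ 7.3254 17.2118] [  7.3484 -19.1111]
201 [-7.6389 17.3975] [ -7.6168 -19.307 ]
-0.782 0.050 -0.038 0.000 0.000 0.082  rows>=2.4
-0.779 0.083 -0.038 0.000 0.000 0.082  rows>=2.4
-0.775 0.117 -0.038 0.000 0.000 0.082  rows>=2.4
--
```

>>> apply_moves --increments "-0.26 0.01 0 0 0 0.02;-0.52 0.03 0 0 0 0.05;-0.782 0.05 -0.038 0 0 0.082;-0.782 0.05 -0.038 0 0 0.082" --grip 100

```text
clock: 25.25
tool_pos: [0.6228, -0.0714, 0.2015]
eef_rot: [[-0.02, 1.0, -0.003], [1.0, 0.02, -0.001], [-0.001, -0.003, -1.0]]
wrist_force: [-0.2, -0.1, -0.5]
grip_width: 0.0293
grasp_force: 0.0
```

>>> apply_moves --increments "-0.779 0.083 -0.038 0 0 0.082;-0.779 0.083 -0.038 0 0 0.082;-0.779 0.083 -0.038 0 0 0.082;-0.779 0.083 -0.038 0 0 0.082"

```text
clock: 25.65
tool_pos: [0.6378, -0.1849, 0.2072]
eef_rot: [[0.021, 1.0, -0.003], [1.0, -0.021, 0.001], [0.001, -0.003, -1.0]]
wrist_force: [0.1, 0.1, -0.6]
grip_width: 0.0566
grasp_force: 0.0
```

>>> apply_moves --increments "-0.775 0.117 -0.038 0 0 0.082;-0.775 0.117 -0.038 0 0 0.082;-0.775 0.117 -0.038 0 0 0.082;-0.775 0.117 -0.038 0 0 0.082;-0.775 0.117 -0.038 0 0 0.082;-0.775 0.117 -0.038 0 0 0.082"

```text
clock: 26.25
tool_pos: [0.6542, -0.2967, 0.2144]
eef_rot: [[0.058, 0.998, -0.001], [0.998, -0.058, 0.002], [0.002, -0.001, -1.0]]
wrist_force: [-0.1, 0.7, 0.5]
grip_width: 0.057
grasp_force: 0.0
```

Run:
```python
from h import *
d=grab('wrist','w6.png');s=sensors.sense();print(s['clock'],s['tool_pos'],s['q'])
for p in [(.654,-.2526,.056),(.4247,-.3137,.012)]: print(proj(d,p,True))
f=cv2.imread('pics/w6.png');u,v=proj(d,(.654,-.2526,.056),True).astype(int);
x0,y0=max(0,u-80),max(0,v-60);print(x0,y0)
a=cv2.resize(f[y0:y0+120,x0:x0+160],(560,420),interpolation=cv2.INTER_CUBIC)
b=cv2.resize(f,(240,150));a[:0]=0
canvas=np.zeros((420,800,3),np.uint8);canvas[:,:560]=a;canvas[:150,560:]=b
u,v=proj(d,(.4247,-.3137,.03),True).astype(int);u=max(u,60);v=min(max(v,60),340)
canvas[170:410,560:800]=cv2.resize(f[v-60:v+60,u-60:u+60],(240,240),interpolation=cv2.INTER_CUBIC);print(u-60,v-60)
cv2.imwrite('pics/c6.png',canvas)
```

```text
26.3 [ 0.6543 -0.2969  0.2147] [-31.3185  29.6564  65.7235   0.0382  84.6949 -28.002 ]
[314.0693 150.9552]
[148.6277 208.4228]
234 90
82 151
```

View pics/c6.png

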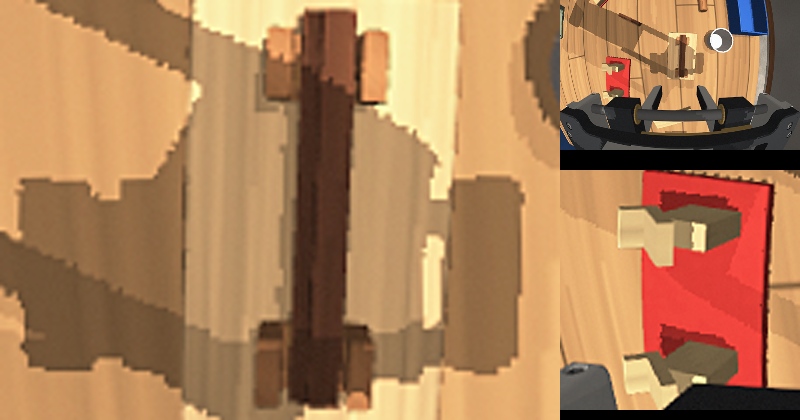

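The rack crop (×3.5, origin 234,90) shows the scale's upper edge as a strip from (330,10) to (315,402). Its left side is the rounded face, towards the robot. The rest's red base appears at lower right.

Run:
```python
from h import *
d=grab('wrist');s=sensors.sense();print(s['clock'],s['tool_pos'])
A=lambda cx,cy,z:onz(d,234+(cx+.5)/3.5-.5,90+(cy+.5)/3.5-.5,z,True)
e=[A(305,10,.05),A(355,10,.056),A(288,402,.05),A(342,402,.056)]
print('ends',*e)
a,b=(e[0]+e[1])/2,(e[2]+e[3])/2
dv=(a-b)[:2];print('centre',(a+b)/2,'len',np.linalg.norm(dv),'yaw',np.degrees(np.arctan2(dv[1],dv[0])))
dr=(e[1]-e[3])[:2];print('right edge yaw',np.degrees(np.arctan2(dr[1],dr[0])))
B=lambda cx,cy,z:onz(d,82+(cx-560+.5)/2-.5,151+(cy-170+.5)/2-.5,z,True)
tl,tr,br=B(643,172,.012),B(773,184,.012),B(768,385,.012);print('rest',tl,tr,br,np.linalg.norm(tl-tr),np.linalg.norm(tr-br))
hsv=cv2.cvtColor(d['frame'],cv2.COLOR_RGB2HSV);m=cv2.inRange(hsv,(0,190,70),(6,255,255));m[:,:100]=0;m[:,210:]=0;m[:140]=0
ys,xs=np.where(m);P=np.array([onz(d,x,y,.012,True)[:2] for x,y in zip(xs,ys)]).astype(np.float32);r=cv2.minAreaRect(P);print(r)
```

```text
26.35 [ 0.6543 -0.2973  0.215 ]
ends [ 0.6646 -0.1923  0.05  ] [ 0.679  -0.1937  0.056 ] [ 0.6526 -0.3114  0.05  ] [ 0.6691 -0.3108  0.056 ]
centre [ 0.6663 -0.2521  0.053 ] len 0.11866701296061885 yaw 84.7252953814581
right edge yaw 85.19351817578637
rest [ 0.3956 -0.2334  0.012 ] [ 0.496  -0.2522  0.012 ] [ 0.4688 -0.3873  0.012 ] 0.10207673046168829 0.13779606853075266
((0.4308306574821472, -0.31200334429740906), (0.14474517107009888, 0.10169002413749695), 77.92826843261719)
```

Run:
```python
from h import *
R=down(85)
plan([([.6663,-.2521,.09],R),([.6663,-.2521,.044],R)])
```

```text
0.305 0.063 0.833 -0.001 -0.001 0.056  rows>=2.7
--
-0.000 -0.000 0.307 -0.000 -0.000 0.000  rows>=0.9
--
```

>>> apply_moves --increments "0.305 0.063 0.25 0 0 0.056;0.305 0.063 0.55 0 0 0.056;0.305 0.063 0.833 0 0 0.056;0.305 0.063 0.833 0 0 0.056;0.305 0.063 0.833 0 0 0.056;0.305 0.063 0.833 0 0 0.056;0.305 0.063 0.833 0 0 0.056"

```text
clock: 27.05
tool_pos: [0.6687, -0.2562, 0.0944]
eef_rot: [[0.09, 0.996, 0.006], [0.996, -0.09, -0.003], [-0.003, 0.006, -1.0]]
wrist_force: [-0.5, -0.9, 0.0]
grip_width: 0.0575
grasp_force: 0.0
```

Run:
```python
from h import *
s=sensors.sense();print(s['clock'],s['tool_pos'],s['qd'])
R=down(85)
plan([([.6663,-.2521,.044],R)])
d=grab('wrist');hsv=cv2.cvtColor(d['frame'],cv2.COLOR_RGB2HSV)
for v in range(100,240,20): 
    print(v,''.join('D' if hsv[v,u,2]<115 and hsv[v,u,0]<12 or hsv[v,u,0]>170 else '.' for u in range(270,370,2)))
print([proj(d,(x,y,.056),True) for x,y in ((.679,-.1937),(.6691,-.3108),(.6718,-.2521))])
```

```text
27.05 [ 0.6687 -0.2562  0.0944] [-0.1338  0.1739  0.5308 -0.0527 -0.0808  0.0164]
0.026 -0.021 0.336 0.012 0.005 -0.006  rows>=1.0
--
100 ..................................................
120 ..................................................
140 ...............DDDDDDDDDDDD.......................
160 ...............DDDDDDDDDDDD.......................
180 ...............DDDDDDDDDDDD.......................
200 ................DDDDDDDDDDD.......................
220 ................DDDDDDDDDDD.......................
[array([322.435 , 135.6099]), array([322.6264, 298.0734]), array([319.3078, 223.7047])]
```

>>> apply_moves --increments "0.022 -0.012 0.12 0 0 0;0.022 -0.014 0.24 0 0 0;0.022 -0.014 0.33 0 0 0;0.022 -0.014 0.335 0 0 0;0.022 -0.014 0.335 0 0 0;0.022 -0.014 0.335 0 0 0"

```text
clock: 27.7
tool_pos: [0.6651, -0.2517, 0.0405]
eef_rot: [[0.09, 0.996, 0.001], [0.996, -0.09, -0.001], [-0.001, 0.001, -1.0]]
wrist_force: [0.4, -0.5, 0.3]
grip_width: 0.0571
grasp_force: 0.0
```

>>> apply_moves --increments "0 0 0 0 0 0;0 0 0 0 0 0;0 0 0 0 0 0;0 0 0 0 0 0;0 0 0 0 0 0;0 0 0 0 0 0;0 0 0 0 0 0" --grip 255 --force 25

```text
clock: 28.4
tool_pos: [0.6645, -0.2513, 0.0398]
eef_rot: [[0.09, 0.996, -0.0], [0.996, -0.09, -0.0], [-0.0, 0.0, -1.0]]
wrist_force: [-0.5, 0.0, 0.6]
grip_width: 0.0158
grasp_force: 25.0
```

>>> apply_moves --increments "0 0 -0.05 0 0 0;0 0 -0.15 0 0 0;0 0 -0.35 0 0 0;0 0 -0.6 0 0 0;0 0 -0.8 0 0 0;0 0 -0.8 0 0 0;0 0 -0.8 0 0 0"

```text
clock: 29.1
tool_pos: [0.6652, -0.2516, 0.1618]
eef_rot: [[0.09, 0.996, 0.003], [0.996, -0.09, -0.001], [-0.001, 0.003, -1.0]]
wrist_force: [-0.3, -0.4, -1.0]
grip_width: 0.0158
grasp_force: 25.0
```

Run:
```python
from h import *
s=sensors.sense();print(s['clock'],s['tool_pos'],s['wrist_force'],s['grip_width'],s['grasp_force'])
# view pose for the rest: down, offset so camera (tool x) near the rest
plan([([.44,-.375,.22],down(78))])
```

```text
29.1 [ 0.6652 -0.2516  0.1618] [-0.3382 -0.409  -0.9914] 0.015831058058373246 24.994879066944122
-0.477 -0.710 -0.196 0.003 0.001 0.114  rows>=2.6
-0.519 -0.681 -0.195 0.003 0.001 0.114  rows>=2.6
--
```

Run:
```python
from h import *
plan([([.55,-.355,.20],down(80))])
```

```text
-0.756 -0.702 -0.256 0.006 0.002 0.161  rows>=3.2
--
```

>>> apply_moves --increments "-0.25 -0.23 -0.1 0 0 0.05;-0.5 -0.46 -0.2 0 0 0.1;-0.756 -0.702 -0.256 0 0 0.161;-0.756 -0.702 -0.256 0 0 0.161;-0.756 -0.702 -0.256 0 0 0.161;-0.756 -0.702 -0.256 0 0 0.161;-0.756 -0.702 -0.256 0 0 0.161;-0.756 -0.702 -0.256 0 0 0.161"

```text
clock: 29.9
tool_pos: [0.5503, -0.3532, 0.1972]
eef_rot: [[0.171, 0.985, -0.001], [0.985, -0.171, 0.001], [0.001, -0.001, -1.0]]
wrist_force: [-0.4, -0.2, -1.7]
grip_width: 0.0157
grasp_force: 25.0
```

Run:
```python
from h import *
d=grab('wrist','w7.png');s=sensors.sense();print(s['clock'],s['tool_pos'],s['qd'])
hsv=cv2.cvtColor(d['frame'],cv2.COLOR_RGB2HSV);m=cv2.inRange(hsv,(0,190,60),(8,255,255))|cv2.inRange(hsv,(174,190,60),(180,255,255))
n,l,st,ce=cv2.connectedComponentsWithStats(m)
for k in range(1,n):
    if st[k,4]>60: print(st[k],ce[k])
u,v=proj(d,(.43,-.315,.012),True);print(u,v)
sel=np.zeros_like(m)
for k in range(1,n):
    if st[k,4]>60 and np.hypot(*(ce[k]-[u,v]))<110: sel|=((l==k)*255).astype(np.uint8)
ys,xs=np.where(sel);P=np.array([onz(d,x,y,.012,True)[:2] for x,y in zip(xs,ys)]).astype(np.float32);r=cv2.minAreaRect(P);print(r);print(cv2.boxPoints(r))
h=cv2.convexHull(P);h=cv2.approxPolyDP(h,.006,True)[:,0];print(h)
```

```text
29.95 [ 0.5503 -0.3534  0.1975] [-0.3871 -0.3642 -0.1322 -0.1114 -0.0256 -0.0316]
[172 111  62  16 536] [197.1791 118.6828]
[ 172  111   81  125 5152] [215.8168 179.7714]
210.52733600430875 174.04503313131252
((0.4291948080062866, -0.31470149755477905), (0.14793553948402405, 0.10020699352025986), 77.52485656738281)
[[ 0.3643 -0.3761]
 [ 0.4621 -0.3977]
 [ 0.4941 -0.2533]
 [ 0.3963 -0.2317]]
[[ 0.4937 -0.255 ]
 [ 0.3959 -0.2339]
 [ 0.3701 -0.3522]
 [ 0.431  -0.3905]
 [ 0.4627 -0.3941]]
```

Run:
```python
from h import *
f=cv2.imread('pics/w7.png');hsv=cv2.cvtColor(f,cv2.COLOR_BGR2HSV)
for v in range(112,200,2):
    print(v,''.join('#' if (h<8 or h>172) and s>180 else str(min(9,int(b)//26)) for h,s,b in hsv[v,150:262:2]))
```

```text
112 555555555555########################################8888
114 55555555555########################################28888
116 55555555555########################################38888
118 55555555555########################################48888
120 98455555555########################################48888
122 88984555555########################################58888
124 78885555555555899998899999999######################58888
126 88895555566667999899999999999#######6##5#5#########68888
128 8777555555566899998888889999856699998333334########68888
130 8878355555547999999999989999956589998333334########78888
132 8878645555588899999999999999965789997333334########68888
134 8877777355548888899999999999956699997333334########78888
136 8887777744488878889999999999956699997333333########88888
138 8887777744888888888999999999966599997333333########58888
140 8887777758888888888889999999966599997333333########88888
142 888777765698888888888889999995577999647############98888
144 88877777556599998888888889999######################54888
146 88887777555556598888888888999######################55588
14
[... 883 characters left out ...]
########################44444
178 888888887777#######################################44444
180 888888887777#######################################44444
182 888888887777#######################################44444
184 888888887777#######################################44444
186 888888888777#######################################44444
188 888888888777#######################################44444
190 888888888777#######################################44444
192 888888888777#######################################44444
194 888888888877#######################################44444
196 888888888877#######################################44477
198 788888888877#######################################44477
```

Run:
```python
from h import *
d=grab('wrist');o=np.array([.4293,-.3155]);t=np.radians(-12.3);c,s=np.cos(t),np.sin(t)
W=lambda x,y,z:[o[0]+c*x-s*y,o[1]+s*x+c*y,z]
for sx in (-.01,0,.005,.01,.02):
    print(sx,*[n+str(proj(d,W(sx+x,y,z),True).round(1)) for n,x,z in (('top',.017,.09),('foot',-.0127,.0603),('toe',-.024,.0716)) for y in (.036,.06)])
print([proj(d,W(x,y,.012),True).round(1) for x,y in ((.05,.075),(-.05,.075))])
```

```text
-0.01 top[188.7 149.3] top[188.7 123.2] foot[174.4 147. ] foot[174.3 123.9] toe[160.1 148. ] toe[159.9 124.4]
0 top[198.5 149.3] top[198.6 123. ] foot[182.9 146.9] foot[182.9 123.6] toe[168.5 147.9] toe[168.3 124. ]
0.005 top[203.5 149.3] top[203.6 122.9] foot[187.2 146.9] foot[187.2 123.5] toe[172.8 147.8] toe[172.7 123.9]
0.01 top[208.6 149.3] top[208.8 122.8] foot[191.6 146.9] foot[191.6 123.3] toe[177.1 147.8] toe[177.1 123.7]
0.02 top[218.9 149.4] top[219.2 122.6] foot[200.5 146.9] foot[200.6 123.1] toe[186.  147.7] toe[186.  123.4]
[array([252. , 109.9]), array([172.1, 111.8])]
```

```bash
cat >> h.py <<'E'
t=np.radians(-12.3);rx=np.array([np.cos(t),np.sin(t),0]);ry=np.array([-np.sin(t),np.cos(t),0]);ez=np.array([0,0,1.])
up=(rx+ez)/2**.5;nn=(-rx+ez)/2**.5
seat=np.array([.4381,-.3174,.073])
RL=np.column_stack([ry,np.cross(-up,ry),-up])   # leaning pose
RG=np.column_stack([ry,np.cross(-nn,ry),-nn])   # regrip pose
off=np.array([-.0008,.008,.0018])
E
python3 - <<'E'
from h import *
print(RL,RG)
P=lambda n,u:seat+nn*n+up*u-RL@off
s=sensors.sense();print(s['tool_pos'],s['q'])
plan([(P(.04,.012),RL),(P(.006,.008),RL),(P(0,.008),RL),(P(0,0),RL)])
E
```

```text
[[ 0.213   0.6909 -0.6909]
 [ 0.977  -0.1506  0.1506]
 [ 0.     -0.7071 -0.7071]] [[ 0.213   0.6909  0.6909]
 [ 0.977  -0.1506 -0.1506]
 [ 0.      0.7071 -0.7071]]
[ 0.5502 -0.3536  0.1977] [-40.3068  22.4955  77.886    0.0067  79.6634 -30.423 ]
0.061 -0.469 0.270 0.749 0.015 0.038  rows>=2.6
0.050 -0.331 0.430 0.749 0.015 0.038  rows>=2.6
--
0.000 0.227 0.027 0.000 -0.000 -0.000  rows>=0.7
--
0.000 0.040 -0.000 0.000 -0.000 0.000  rows>=0.1
--
-0.000 0.000 0.053 0.000 -0.000 0.000  rows>=0.2
--
```

>>> apply_moves --increments "0.02 -0.15 0.07 0.25 0.005 0.013;0.04 -0.3 0.16 0.5 0.01 0.026;0.061 -0.469 0.27 0.749 0.015 0.038;0.061 -0.469 0.27 0.749 0.015 0.038"

```text
clock: 30.4
tool_pos: [0.4806, -0.3311, 0.1529]
eef_rot: [[0.192, 0.904, -0.381], [0.981, -0.174, 0.082], [0.008, -0.39, -0.921]]
wrist_force: [0.0, 0.5, -2.4]
grip_width: 0.0156
grasp_force: 25.0
```

>>> apply_moves --increments "0.025 -0.16 0.2 0.35 0.007 0.02;0.05 -0.331 0.43 0.749 0.015 0.038;0.05 -0.331 0.43 0.749 0.015 0.038;0.05 -0.331 0.43 0.749 0.015 0.038;0.05 -0.331 0.43 0.749 0.015 0.038;0.05 -0.331 0.43 0.749 0.015 0.038;0.05 -0.331 0.43 0.749 0.015 0.038"

```text
clock: 31.1
tool_pos: [0.4152, -0.3132, 0.1193]
eef_rot: [[0.215, 0.695, -0.686], [0.977, -0.155, 0.149], [-0.003, -0.702, -0.712]]
wrist_force: [-0.9, 0.2, -0.4]
grip_width: 0.0159
grasp_force: 25.0
```

Run:
```python
from h import *
P=lambda n,u:seat+nn*n+up*u-RL@off
s=sensors.sense();print(s['clock'],s['tool_pos'],s['q'],s['qd'],s['wrist_force'])
plan([(P(.006,.008),RL)])
```

```text
31.1 [ 0.4152 -0.3132  0.1193] [-36.3341  41.2365  70.949  -17.6478 108.9559 -23.3491] [-0.0753  0.3745  0.4585 -0.1092  0.3491  0.0708] [-0.9183  0.1598 -0.3564]
0.012 0.234 0.044 0.013 0.001 -0.006  rows>=0.7
--
```

>>> apply_moves --increments "0.005 0.08 0.015 0.008 0 0;0.01 0.16 0.025 0.008 0 0;0.01 0.21 0.03 0.008 0 0;0.01 0.225 0.03 0.008 0 0;0.01 0.225 0.03 0.008 0 0;0.01 0.225 0.03 0.008 0 0"

```text
clock: 31.7
tool_pos: [0.433, -0.3146, 0.0909]
eef_rot: [[0.215, 0.683, -0.698], [0.977, -0.151, 0.154], [-0.0, -0.715, -0.7]]
wrist_force: [-4.4, 1.9, 4.7]
grip_width: 0.0159
grasp_force: 25.0
```

```bash
cat >> h.py <<'E'
def rep(RR,ref,off=off):
    s=sensors.sense();o=s['tool_pos']+s['eef_rot']@off-ref
    F=s['wrist_force'];print(s['clock'],'n %.1f u %.1f y %.1f mm'%tuple(1000*o@v for v in (nn,up,ry)),'Fn %.1f Fu %.1f Fy %.1f'%tuple(F@v for v in (nn,up,ry)),s['wrist_torque'],'roterr',np.degrees(Ro.from_matrix(s['eef_rot'].T@RR).as_rotvec()),s['grip_width'])
E
python3 - <<'E'
from h import *
rep(RL,seat)
E
```

```text
31.7 n 8.6 u 6.8 y 0.8 mm Fn 6.6 Fu 0.0 Fy 0.9 [0.2326 0.9739 0.1099] roterr [-0.6091 -0.085  -0.09  ] 0.015928318724746898
```

>>> apply_moves --increments "0 -0.004 0.007 0 0 0;0 -0.004 0.014 0 0 0;0 -0.004 0.02 0 0 0"

```text
clock: 32.0
tool_pos: [0.4316, -0.3146, 0.0896]
eef_rot: [[0.215, 0.686, -0.696], [0.977, -0.151, 0.152], [-0.001, -0.712, -0.702]]
wrist_force: [-1.8, 0.4, 6.3]
grip_width: 0.0157
grasp_force: 25.0
```

```bash
python3 -c "
from h import *
rep(RL,seat)"
```

```text
32.0 n 8.6 u 4.9 y 0.6 mm Fn 5.8 Fu 3.2 Fy 0.0 [0.2263 0.6615 0.0339] roterr [-0.4022 -0.0439 -0.1033] 0.015706312832969905
```

>>> apply_moves --increments "0 0 0.007 0 0 0;0 0 0.014 0 0 0;0 0 0.02 0 0 0"

```text
clock: 32.3
tool_pos: [0.4296, -0.3142, 0.0875]
eef_rot: [[0.215, 0.686, -0.696], [0.977, -0.151, 0.152], [-0.001, -0.712, -0.702]]
wrist_force: [-1.8, 1.1, 6.2]
grip_width: 0.016
grasp_force: 25.0
```

```bash
python3 -c "
from h import *
rep(RL,seat)"
```

```text
32.3 n 8.7 u 2.0 y 0.4 mm Fn 5.8 Fu 3.0 Fy 0.7 [0.2377 0.6476 0.0795] roterr [-0.3941 -0.0289 -0.1117] 0.01599204768418815
```

>>> apply_moves --increments "0 -0.003 0.015 0 0 0;0 -0.003 0.03 0 0 0;0 -0.003 0.045 0 0 0;0 -0.003 0.055 0 0 0;0 -0.003 0.055 0 0 0"

```text
clock: 32.8
tool_pos: [0.4233, -0.3128, 0.0812]
eef_rot: [[0.215, 0.686, -0.695], [0.977, -0.151, 0.152], [-0.001, -0.712, -0.703]]
wrist_force: [-3.4, 0.6, 3.7]
grip_width: 0.0159
grasp_force: 25.0
```

```bash
python3 -c "
from h import *
rep(RL,seat)"
```

```text
32.8 n 8.7 u -7.0 y 0.5 mm Fn 5.0 Fu 0.2 Fy -0.1 [0.0956 0.6079 0.0939] roterr [-0.3595 -0.0387 -0.0912] 0.01585572706352908
```

>>> apply_moves --increments "0 0 0.006 0 0 0;0 0 0.012 0 0 0;0 0 0.018 0 0 0;0 0 0.018 0 0 0"

```text
clock: 33.2
tool_pos: [0.4222, -0.3127, 0.08]
eef_rot: [[0.215, 0.687, -0.694], [0.977, -0.152, 0.152], [-0.001, -0.71, -0.704]]
wrist_force: [-1.1, 1.2, 7.4]
grip_width: 0.0161
grasp_force: 25.0
```

```bash
python3 -c "
from h import *
rep(RL,seat)"
```

```text
33.2 n 8.7 u -8.6 y 0.4 mm Fn 6.2 Fu 4.3 Fy 0.9 [0.1522 0.6173 0.0416] roterr [-0.2584 -0.018  -0.1078] 0.0160578281475954
```

Toe contact came exactly where the geometry predicts: origin height 73 mm and u shift −8.6 mm. I release and retreat up the slope.

>>> apply_moves --increments "0 0 0 0 0 0;0 0 0 0 0 0;0 0 0 0 0 0;0 0 0 0 0 0" --grip 150

```text
clock: 33.6
tool_pos: [0.4221, -0.3125, 0.0783]
eef_rot: [[0.214, 0.688, -0.693], [0.977, -0.151, 0.152], [-0.0, -0.71, -0.705]]
wrist_force: [0.0, 0.4, 0.6]
grip_width: 0.0385
grasp_force: 0.0
```

>>> apply_moves --increments "0 0 -0.1 0 0 0;0 0 -0.3 0 0 0;0 0 -0.5 0 0 0;0 0 -0.5 0 0 0;0 0 -0.5 0 0 0"

```text
clock: 34.1
tool_pos: [0.4742, -0.324, 0.1313]
eef_rot: [[0.214, 0.689, -0.693], [0.977, -0.152, 0.151], [-0.001, -0.709, -0.705]]
wrist_force: [-0.9, 0.3, -0.7]
grip_width: 0.0385
grasp_force: 0.0
```

```bash
cat >> h.py <<'E'
seat2=seat+.0087*nn-.0086*up+.0004*ry
E
python3 - <<'E'
from h import *
s=sensors.sense();print(s['clock'],s['tool_pos'],s['grip_width'],s['wrist_force'])
d=grab('wrist');
plan([(seat2+.10*nn,RG),(seat2+.0197*nn,RG)])
E
```

```text
34.1 [ 0.4742 -0.324   0.1313] 0.038494964867624076 [-0.8598  0.3159 -0.7139]
-0.002 -0.155 0.125 -0.752 -0.000 -0.001  rows>=2.6
-0.002 -0.191 0.056 -0.752 -0.000 -0.001  rows>=2.6
-0.002 -0.198 -0.022 -0.752 -0.000 -0.001  rows>=2.6
-0.002 -0.174 -0.096 -0.752 -0.000 -0.001  rows>=2.6
--
0.000 0.000 0.535 -0.000 0.000 -0.000  rows>=1.6
--
```

>>> apply_moves --increments "0 -0.08 0.05 -0.25 0 0;0 -0.13 0.1 -0.5 0 0;0 -0.155 0.125 -0.752 0 0;0 -0.155 0.125 -0.752 0 0"

```text
clock: 34.55
tool_pos: [0.4402, -0.3154, 0.1347]
eef_rot: [[0.217, 0.9, -0.379], [0.976, -0.199, 0.085], [0.001, -0.388, -0.921]]
wrist_force: [-0.6, 0.3, -0.9]
grip_width: 0.0386
grasp_force: 0.0
```

>>> apply_moves --increments "0 -0.191 0.056 -0.752 0 0;0 -0.191 0.056 -0.752 0 0;0 -0.191 0.056 -0.752 0 0" --grip 85

```text
clock: 34.85
tool_pos: [0.4148, -0.3105, 0.1363]
eef_rot: [[0.215, 0.977, -0.001], [0.977, -0.215, 0.002], [0.002, -0.002, -1.0]]
wrist_force: [-0.2, 0.5, 0.2]
grip_width: 0.0592
grasp_force: 0.0
```

>>> apply_moves --increments "0 -0.198 -0.022 -0.752 0 0;0 -0.198 -0.022 -0.752 0 0;0 -0.198 -0.022 -0.752 0 0"

```text
clock: 35.15
tool_pos: [0.3858, -0.3037, 0.1402]
eef_rot: [[0.215, 0.902, 0.375], [0.977, -0.199, -0.081], [0.002, 0.384, -0.924]]
wrist_force: [-0.3, -0.3, 0.2]
grip_width: 0.0627
grasp_force: 0.0
```

>>> apply_moves --increments "0 -0.174 -0.096 -0.752 0 0;0 -0.174 -0.096 -0.752 0 0;0 -0.174 -0.096 -0.752 0 0;0 -0.174 -0.096 -0.752 0 0;0 -0.174 -0.096 -0.752 0 0;0 -0.174 -0.096 -0.752 0 0"

```text
clock: 35.75
tool_pos: [0.3581, -0.2987, 0.1446]
eef_rot: [[0.214, 0.691, 0.69], [0.977, -0.153, -0.15], [0.001, 0.707, -0.708]]
wrist_force: [-0.4, -0.3, -0.1]
grip_width: 0.0628
grasp_force: 0.0
```

Run:
```python
from h import *
s=sensors.sense();print(s['clock'],s['tool_pos'],s['grip_width'],s['wrist_force'],s['q'])
rep(RG,seat2,0*off)
d=grab('wrist')
hsv=cv2.cvtColor(d['frame'],cv2.COLOR_RGB2HSV)
C=[proj(d,seat2+x*ry+y*up+.016*nn,True) for x,y in ((.06,-.012),(.06,.012),(-.06,-.012),(-.06,.012))];print(np.round(C,1))
for v in range(110,250,5): print(v,''.join('D' if (hsv[v,u,0]<13 or hsv[v,u,0]>170) and 25<hsv[v,u,2]<130 else '.' for u in range(240,400,3)))
plan([(seat2+.0197*nn,RG)])
```

```text
35.75 [ 0.3581 -0.2987  0.1446] 0.06277168708057679 [-0.3747 -0.3145 -0.058 ] [ -79.2422  -11.7739  135.4107   56.1623   51.5121 -101.7406]
35.75 n 100.0 u 1.2 y 0.8 mm Fn 0.2 Fu -0.3 Fy -0.4 [0.0275 0.3681 0.0173] roterr [-0.0416 -0.002  -0.1037] 0.06277168708057679
[[299.2 139.6]
 [329.9 139.5]
 [301.5 278.5]
 [328.7 278.6]]
110 ......................................................
115 ......................................................
120 ......................................................
125 ......................................................
130 ..................................................D...
135 ...................................................DDD
140 .....................DDDDDDDDDD.D..................D..
145 ....DDDDD..........DD.DDDDDDDDD.D.....................
150 ..DDDDD.D..........DD.DDDDDDDDD.D.....................
155 ..DDDDDD...........DD.DDDDDDDDD.D.....................
160 ..DDD.DDDDDDD......DD.DDD..DDDD.......................
165 ......DDDDDDDD.....DD.DD....DDD.......................
170 ......DDDDDDD......DD.DDDDDDDDD.......................
175 
[... 234 characters left out ...]
5 ......DDDDDDD......DDDDDDDDDDDD.......................
200 ......DDDDDDD......DDDDDDDDDDDD.......................
205 .......DDDDDD.......DDDDDDDDDDD.......................
210 ......DDDDDDD......DDDDDDDDDDDD.D.....................
215 .......DDDDDD.......DDDDDDDDDDD.D.....................
220 .......DDDDDD......DDDDDDDDDDDD.D.....................
225 ......DDDDDDD.......DDDDDDDDDDD.D.....................
230 ........DDDDD......DDDDDDDDDDDDDD...........D.........
235 .........DDD.......DDDDDDDDDDDD.D.....................
240 D........D.........DDDDDDDDDDDD.D.....................
245 ...................DDDDDDDDDDDDD......................
-0.004 -0.012 0.536 -0.000 0.001 -0.000  rows>=1.6
--
```

The wrist mask shows the scale leaning exactly where predicted (end at row 139, columns 300–330, a pin head near (320,163)). Closing in to take it by its long edges.

>>> apply_moves --increments "-0.004 -0.008 0.15 0 0 0;-0.004 -0.008 0.3 0 0 0;-0.004 -0.008 0.45 0 0 0;-0.004 -0.008 0.52 0 0 0;-0.004 -0.008 0.532 0 0 0;-0.004 -0.008 0.532 0 0 0;-0.004 -0.008 0.532 0 0 0"

```text
clock: 36.5
tool_pos: [0.4128, -0.3113, 0.0884]
eef_rot: [[0.213, 0.69, 0.692], [0.977, -0.15, -0.152], [-0.002, 0.708, -0.706]]
wrist_force: [-0.8, -0.1, -0.0]
grip_width: 0.0629
grasp_force: 0.0
```

Run:
```python
from h import *
rep(RG,seat2,0*off);plan([(seat2+.0197*nn,RG)])
```

```text
36.5 n 20.6 u 1.0 y 0.1 mm Fn 0.5 Fu -0.6 Fy -0.3 [-0.0607  0.3952  0.0461] roterr [0.082  0.0846 0.052 ] 0.06287407050210433
-0.001 -0.007 0.006 0.003 0.003 0.002  rows>=0.0
--
```

>>> apply_moves --increments "0 -0.006 0.004 0 0 0;0 -0.006 0.004 0 0 0;0 -0.006 0.004 0 0 0;0 -0.006 0.004 0 0 0;0 -0.006 0.004 0 0 0;0 -0.006 0.004 0 0 0" --grip 255 --force 30

```text
clock: 37.1
tool_pos: [0.4124, -0.3116, 0.0873]
eef_rot: [[0.215, 0.689, 0.692], [0.977, -0.151, -0.153], [-0.001, 0.709, -0.706]]
wrist_force: [-2.6, 0.1, 4.6]
grip_width: 0.0358
grasp_force: 30.0
```

Run:
```python
from h import *
rep(RG,seat2,0*off);s=sensors.sense();print(s['grasp_force'])
R=down(77.7)
plan([(s['tool_pos']+.05*nn+.02*up,s['eef_rot']),([.45,-.20,.20],R)])
```

```text
37.1 n 20.1 u 0.0 y -0.2 mm Fn 5.1 Fu 1.5 Fy -0.4 [-0.1376 -0.0085 -0.0564] roterr [ 0.1159  0.1328 -0.0207] 0.035761064141473876
30.002780556678772
-0.001 0.134 -0.333 0.000 0.000 0.000  rows>=1.1
--
0.390 0.230 -0.069 0.752 0.002 -0.001  rows>=2.6
0.390 0.186 -0.151 0.752 0.002 -0.001  rows>=2.6
--
```

Run:
```python
from h import *
s=sensors.sense();p=s['tool_pos']+.05*nn+.02*up
R=down(77.7)
plan([([.45,-.20,.20],R),([.6085,.0486,.13],down(93.84))],p,s['eef_rot'])
```

```text
0.390 0.230 -0.069 0.752 0.002 -0.001  rows>=2.6
0.390 0.186 -0.151 0.752 0.002 -0.001  rows>=2.6
--
0.922 0.340 0.233 0.000 0.000 -0.269  rows>=3.0
0.865 0.466 0.233 0.000 0.000 -0.269  rows>=3.0
--
```

>>> apply_moves --increments "0 0.03 -0.06 0 0 0;0 0.08 -0.18 0 0 0;0 0.134 -0.333 0 0 0;0 0.134 -0.333 0 0 0"

```text
clock: 37.5
tool_pos: [0.3913, -0.3078, 0.138]
eef_rot: [[0.215, 0.689, 0.692], [0.977, -0.148, -0.156], [-0.005, 0.709, -0.705]]
wrist_force: [0.1, -0.5, -1.0]
grip_width: 0.0362
grasp_force: 30.0
```

>>> apply_moves --increments "0.13 0.08 -0.02 0.25 0 0;0.26 0.15 -0.04 0.5 0 0;0.39 0.23 -0.069 0.752 0 0;0.39 0.23 -0.069 0.752 0 0"

```text
clock: 37.9
tool_pos: [0.4191, -0.2524, 0.163]
eef_rot: [[0.206, 0.892, 0.402], [0.978, -0.193, -0.074], [0.011, 0.409, -0.912]]
wrist_force: [0.8, 0.3, -0.2]
grip_width: 0.0358
grasp_force: 30.0
```

>>> apply_moves --increments "0.39 0.186 -0.151 0.752 0 0;0.39 0.186 -0.151 0.752 0 0;0.39 0.186 -0.151 0.752 0 0;0.39 0.186 -0.151 0.752 0 0;0.39 0.186 -0.151 0.752 0 0"

```text
clock: 38.4
tool_pos: [0.447, -0.1992, 0.1947]
eef_rot: [[0.204, 0.978, 0.033], [0.979, -0.204, 0.007], [0.013, 0.031, -0.999]]
wrist_force: [-0.3, -0.3, -1.8]
grip_width: 0.0353
grasp_force: 30.0
```

Run:
```python
from h import *
s=sensors.sense();print(s['clock'],s['tool_pos'],s['eef_rot'],s['grip_width'],s['q'])
plan([([.6085,.0486,.13],down(93.84))])
```

```text
38.4 [ 0.447  -0.1992  0.1947] [[ 0.204   0.9784  0.0332]
 [ 0.9789 -0.2043  0.0065]
 [ 0.0131  0.0312 -0.9994]] 0.035298947577466426 [-35.099    1.8235 103.1681   1.4572  73.6721 -23.7111]
0.915 0.351 0.239 0.031 -0.008 -0.260  rows>=3.0
0.860 0.476 0.228 0.031 -0.008 -0.260  rows>=3.0
--
```

>>> apply_moves --increments "0.3 0.11 0.05 0 0 -0.09;0.6 0.22 0.1 0 0 -0.18;0.922 0.34 0.15 0 0 -0.269;0.922 0.34 0.15 0 0 -0.269"

```text
clock: 38.8
tool_pos: [0.5256, -0.0713, 0.1756]
eef_rot: [[0.062, 0.998, 0.034], [0.998, -0.062, 0.008], [0.01, 0.033, -0.999]]
wrist_force: [-0.2, -0.4, -0.2]
grip_width: 0.0356
grasp_force: 30.0
```

>>> apply_moves --increments "0.3 0.15 0.1 0 0 -0.09;0.6 0.3 0.2 0 0 -0.18;0.865 0.466 0.3 0 0 -0.269;0.865 0.466 0.3 0 0 -0.269;0.865 0.466 0.3 0 0 -0.269;0.865 0.466 0.3 0 0 -0.269;0.865 0.466 0.3 0 0 -0.269;0.865 0.466 0.3 0 0 -0.269"

```text
clock: 39.6
tool_pos: [0.6062, 0.0478, 0.1368]
eef_rot: [[-0.071, 0.997, 0.036], [0.997, 0.071, 0.003], [0.001, 0.036, -0.999]]
wrist_force: [-0.2, 0.4, -1.4]
grip_width: 0.0355
grasp_force: 30.0
```

Run:
```python
from h import *
d=grab('wrist','w8.png');s=sensors.sense();print(s['clock'],s['tool_pos'],s['qd'])
hsv=cv2.cvtColor(d['frame'],cv2.COLOR_RGB2HSV)
c,sn=np.cos(np.radians(93.84)),np.sin(np.radians(93.84));o=np.array([.6085,.0486])
T=lambda p:np.array([c*(p[0]-o[0])+sn*(p[1]-o[1]),-sn*(p[0]-o[0])+c*(p[1]-o[1])])*1000
m=((hsv[:,:,1]<70)&(hsv[:,:,2]>60)).astype(np.uint8);m[:, :270]=0;m[:,370:]=0;m[230:]=0
n,l,st,ce=cv2.connectedComponentsWithStats(m);k=1+st[1:,4].argmax();print(st[k])
for r in range(st[k][1],st[k][1]+st[k][3],12):
    x=np.where(l[r]==k)[0];a,b=[T(onz(d,u,r,.046,True)) for u in (x.min()-.5,x.max()+.5)];print(r,a,b)
m=cv2.inRange(hsv,(12,120,120),(28,255,255));m[:, :245]=0;m[:,385:]=0;m[200:]=0
n,l,st,ce=cv2.connectedComponentsWithStats(m)
for k in range(1,n):
    if 60<st[k,4]<500: print(st[k],T(onz(d,*ce[k],.05,True)))
# scale held: dark wood extents
D=((hsv[:,:,0]<13)|(hsv[:,:,0]>170))&(hsv[:,:,1]>90)&(hsv[:,:,2]<130)
for r in range(100,260,12):
    x=np.where(D[r,270:370])[0];print(r,x.min()+270 if len(x) else None,x.max()+270 if len(x) else None,len(x))
plan([([.6085,.0486,.068],down(93.84))])
```

```text
39.65 [0.6063 0.0481 0.1368] [ 0.5778  0.2664 -0.2695 -0.0062  0.1276  0.0472]
[ 294   43   46  101 3902]
43 [137.819    4.3242] [137.8316   2.7114]
55 [127.4291  12.2843] [127.6769 -11.0485]
67 [117.2551  15.4057] [117.6043 -16.7307]
79 [107.2193  16.131 ] [107.5642 -18.3802]
91 [97.2964 16.0728] [ 97.5953 -18.4276]
103 [87.462  16.0332] [ 87.7154 -18.4912]
115 [77.6857 16.012 ] [ 77.894 -18.571]
127 [67.9431 16.8144] [ 68.0884 -17.855 ]
139 [58.199  17.6412] [ 58.3069 -18.7803]
[276 107  12  11 112] [80.1206 26.9425]
[344 107  12  12  91] [ 79.9913 -26.5481]
[311 174  15  15 190] [24.3998 -2.0874]
[245 195  25   5 112] [10.968  48.7348]
100 None None 0
112 None None 0
124 None None 0
136 None None 0
148 286 349 64
160 286 349 64
172 287 349 63
184 287 349 49
196 287 348 62
208 288 348 61
220 288 347 60
232 288 348 61
244 288 348 61
256 289 347 59
0.002 -0.002 0.459 0.069 -0.001 0.009  rows>=1.4
--
```

>>> apply_moves --increments "0.002 0.002 0.12 0.069 0 0.009;0.002 0.002 0.24 0.069 0 0.009;0.002 0.002 0.36 0.069 0 0.009;0.002 0.002 0.41 0.069 0 0.009;0.002 0.002 0.42 0.069 0 0.009;0.002 0.002 0.42 0.069 0 0.009;0.002 0.002 0.42 0.069 0 0.009;0.002 0.002 0.42 0.069 0 0.009"

```text
clock: 40.45
tool_pos: [0.6097, 0.0499, 0.0742]
eef_rot: [[-0.069, 0.998, 0.001], [0.998, 0.069, 0.001], [0.001, 0.001, -1.0]]
wrist_force: [0.2, 0.1, -1.6]
grip_width: 0.0361
grasp_force: 30.0
```

Run:
```python
from h import *
d=grab('wrist');s=sensors.sense();print(s['clock'],s['tool_pos'],s['qd'],s['wrist_force'])
hsv=cv2.cvtColor(d['frame'],cv2.COLOR_RGB2HSV)
D=((hsv[:,:,0]<13)|(hsv[:,:,0]>170))&(hsv[:,:,1]>90)&(hsv[:,:,2]<130)
print([ (r,int(D[r,290:345].sum())) for r in range(138,152)])
R=s['eef_rot'];E=lambda x,y,z:proj(d,s['tool_pos']+R@np.array([x,y,z]),True)
print('pred end',E(.06,-.018,.0101),E(.06,.018,.0101),E(.06,0,.0041),E(.06,0,.0201))
plan([([.609,.0486,.0661],down(93.84))])
```

```text
40.5 [0.6096 0.05   0.0741] [-0.0164  0.2496  0.2776  0.0925  0.0084 -0.0365] [ 0.1202  0.5269 -0.9241]
[(138, 0), (139, 0), (140, 0), (141, 0), (142, 0), (143, 5), (144, 55), (145, 55), (146, 55), (147, 55), (148, 55), (149, 55), (150, 55), (151, 55)]
pred end [282.5058 142.7397] [347.7531 142.7119] [314.9962 143.0959] [315.2543 141.6157]
-0.009 -0.005 0.053 0.001 -0.001 0.004  rows>=0.2
--
```

>>> apply_moves --increments "-0.008 -0.003 0.012 0 0 0;-0.008 -0.003 0.024 0 0 0;-0.008 -0.003 0.034 0 0 0;-0.008 -0.003 0.04 0 0 0;-0.008 -0.003 0.044 0 0 0;-0.008 -0.003 0.048 0 0 0;-0.008 -0.003 0.051 0 0 0;-0.008 -0.003 0.053 0 0 0;-0.008 -0.003 0.053 0 0 0"

```text
clock: 41.4
tool_pos: [0.6083, 0.0488, 0.0663]
eef_rot: [[-0.069, 0.998, -0.002], [0.998, 0.069, 0.001], [0.001, -0.002, -1.0]]
wrist_force: [-4.3, -0.3, 7.4]
grip_width: 0.0361
grasp_force: 30.0
```

Run:
```python
from h import *
s=sensors.sense();print(s['clock'],s['tool_pos'],s['wrist_force'],s['wrist_torque'])
plan([([.609,.0486,.0661],down(93.84))])
```

```text
41.4 [0.6083 0.0488 0.0663] [-4.3402 -0.2929  7.3866] [-0.0773  0.7321 -0.0162]
-0.002 0.004 0.001 -0.004 -0.002 0.004  rows>=0.0
--
```

>>> apply_moves --increments "0 0 0 0 0 0;0 0 0 0 0 0;0 0 0 0 0 0;0 0 0 0 0 0" --grip 110

```text
clock: 41.8
tool_pos: [0.6085, 0.0487, 0.0648]
eef_rot: [[-0.069, 0.998, -0.001], [0.998, 0.069, 0.001], [0.001, -0.001, -1.0]]
wrist_force: [-0.4, 0.7, -0.2]
grip_width: 0.0537
grasp_force: 0.0
```

>>> apply_moves --increments "0 0 -0.05 0 0 0;0 0 -0.12 0 0 0;0 0 -0.2 0 0 0;0 0 -0.22 0 0 0;0 0 -0.22 0 0 0"

```text
clock: 42.3
tool_pos: [0.6097, 0.0487, 0.0998]
eef_rot: [[-0.069, 0.998, 0.002], [0.998, 0.069, 0.001], [0.001, 0.002, -1.0]]
wrist_force: [0.3, -0.9, -0.1]
grip_width: 0.0537
grasp_force: 0.0
```

>>> apply_moves --increments "0 0 0 0 0 0;0 0 0 0 0 0;0 0 0 0 0 0;0 0 0 0 0 0;0 0 0 0 0 0;0 0 0 0 0 0" --grip 255

```text
clock: 42.9
tool_pos: [0.6085, 0.0487, 0.0979]
eef_rot: [[-0.069, 0.998, -0.002], [0.998, 0.069, 0.001], [0.001, -0.002, -1.0]]
wrist_force: [-0.2, -0.5, -0.5]
grip_width: 0.0089
grasp_force: 0.0
```

Run:
```python
from h import *
d=grab('wrist');s=sensors.sense();print(s['clock'],s['tool_pos'],s['wrist_force'],s['grip_width'])
hsv=cv2.cvtColor(d['frame'],cv2.COLOR_RGB2HSV)
c,sn=np.cos(np.radians(93.84)),np.sin(np.radians(93.84));o=np.array([.6085,.0486])
T=lambda p:np.array([c*(p[0]-o[0])+sn*(p[1]-o[1]),-sn*(p[0]-o[0])+c*(p[1]-o[1])])*1000
D=((hsv[:,:,0]<13)|(hsv[:,:,0]>170))&(hsv[:,:,1]>90)&(hsv[:,:,2]<140)
top=[r for r in range(110,230) if D[r,295:340].sum()>40];print(top[0])
for r in range(top[0]+2,top[0]+60,12):
    x=np.where(D[r,270:370])[0]+270;print(r,len(x),T(onz(d,x.min()-.5,r,.056,True)),T(onz(d,x.max()+.5,r,.056,True)))
print(T(onz(d,318,top[0]-.5,.058,True)))
```

```text
42.95 [0.6085 0.0487 0.0979] [-0.3158 -0.1909 -0.7774] 0.004938704687717112
141
143 55 [58.2854 16.7059] [ 58.3922 -19.2262]
155 54 [50.3663 16.7733] [ 50.468  -18.6797]
167 44 [42.3881 16.1955] [ 42.4965 -18.8079]
179 52 [34.332  16.2963] [ 34.4435 -18.955 ]
191 53 [26.1683 16.4162] [ 26.283  -19.1219]
[59.9682 -1.2613]
```

>>> apply_moves --increments "0 0 0.04 0 0 0;0 0 0.08 0 0 0;0 0 0.1 0 0 0;0 0 0.107 0 0 0;0 0 0.113 0 0 0;0 0 0.119 0 0 0;0 0 0.124 0 0 0;0 0 0.124 0 0 0;0 0 0.124 0 0 0"

```text
clock: 43.85
tool_pos: [0.6078, 0.0488, 0.0813]
eef_rot: [[-0.069, 0.998, -0.003], [0.998, 0.069, 0.001], [0.001, -0.003, -1.0]]
wrist_force: [-6.7, -0.1, 10.5]
grip_width: 0.0006
grasp_force: 5.3
```

>>> apply_moves --increments "0 -0.003 0.008 0 0 0;0 -0.003 0.012 0 0 0;0 -0.003 0.012 0 0 0;0 -0.003 0.012 0 0 0;0 -0.003 0.012 0 0 0;0 -0.003 0.012 0 0 0;0 -0.003 0.012 0 0 0"

```text
clock: 44.55
tool_pos: [0.6078, 0.0488, 0.0812]
eef_rot: [[-0.069, 0.998, -0.002], [0.998, 0.069, 0.001], [0.001, -0.002, -1.0]]
wrist_force: [-8.7, 0.6, 17.4]
grip_width: -0.0002
grasp_force: 8.9
```

>>> apply_moves --increments "0 0 -0.03 0 0 0;0 0 -0.1 0 0 0;0 0 -0.3 0 0 0;0 0 -0.6 0 0 0;0 0 -0.9 0 0 0;0 0 -0.9 0 0 0;0 0 -0.9 0 0 0;0 0 -0.9 0 0 0;0 0 -0.9 0 0 0;0 0 -0.9 0 0 0"

```text
clock: 45.55
tool_pos: [0.6072, 0.0486, 0.2106]
eef_rot: [[-0.069, 0.998, -0.005], [0.998, 0.069, 0.001], [0.001, -0.005, -1.0]]
wrist_force: [0.0, -0.8, 0.3]
grip_width: 0.0004
grasp_force: 0.0
```

Run:
```python
from h import *
d=grab('wrist');s=sensors.sense();print(s['clock'],s['tool_pos'],s['wrist_force'],s['qd'])
hsv=cv2.cvtColor(d['frame'],cv2.COLOR_RGB2HSV)
c,sn=np.cos(np.radians(93.84)),np.sin(np.radians(93.84));o=np.array([.6085,.0486])
T=lambda p:np.array([c*(p[0]-o[0])+sn*(p[1]-o[1]),-sn*(p[0]-o[0])+c*(p[1]-o[1])])*1000
D=((hsv[:,:,0]<13)|(hsv[:,:,0]>170))&(hsv[:,:,1]>90)&(hsv[:,:,2]<140)
S=(hsv[:,:,1]<70)&(hsv[:,:,2]>60)
top=[r for r in range(90,240) if D[r,303:332].sum()>24];print(top[0],T(onz(d,318,top[0]-.5,.058,True)))
for r in range(top[0]+2,top[0]+60,9):
    x=np.where(D[r,285:350])[0]+285;print(r,len(x),T(onz(d,x.min()-.5,r,.056,True)),T(onz(d,x.max()+.5,r,.056,True)))
for r in range(top[0]-60,top[0]-3,10):
    x=np.where(S[r,285:350])[0]+285
    if len(x): print('steel',r,len(x),T(onz(d,x.min()-.5,r,.046,True)),T(onz(d,x.max()+.5,r,.046,True)))
```

```text
45.6 [0.6074 0.0486 0.2109] [-0.3649  0.3895 -0.0412] [-0.0043 -0.3741 -0.6159 -0.0633  0.0789 -0.0825]
136 [60.0495  0.726 ]
138 34 [57.4498 16.4344] [ 57.5772 -18.0133]
147 35 [48.2475 16.4606] [ 48.3876 -19.1208]
156 26 [39.0101 16.4958] [ 39.1515 -19.2247]
165 35 [29.7216 16.5402] [ 29.8644 -19.3403]
174 34 [20.3657 16.5939] [ 20.5025 -18.4357]
183 34 [10.9257 16.6572] [ 11.0652 -18.5702]
192 34 [ 1.3843 16.7302] [  1.5266 -18.717 ]
steel 76 28 [122.7738  13.9283] [122.8712 -15.1061]
steel 86 33 [112.0402  15.9662] [112.1707 -18.2422]
steel 96 33 [101.3778  15.9376] [101.509  -18.2753]
steel 106 34 [90.7917 16.9593] [ 90.9159 -18.3215]
steel 116 34 [80.4145 32.6263] [ 80.3688 -18.3809]
steel 126 33 [69.7118 15.9158] [ 69.8456 -18.4537]
```

```bash
python3 -c "
from h import *
print(sign_off())"
```

```text
the job is handed in; nothing more can be done
None
```

The job is handed in at about 46 s. The blank lies on the lower scale and the loose scale is squarely on the tang, both within about 1.5 mm of the seat. I pressed them with about 12.7 N and 17 N, and the first attempt to set the blank down touched the lower scale with the fingertips (about 64 N) before I regripped higher.

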